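Cure freshly printed pedal enclosures on the tilting lamp tray

TASK

Lay every loose pedal enclosure on the bench flat and printed side up in the tilting tray while its locking pin is still in. Then draw the locking pin and leave it hanging in the open notch beside it, slide the lamp fader up to the yellow clip, lift the tray's red handle until the tray is tilted 30 degrees (never past 40) and keep it there for four seconds, lamp still at the clip. Finally bring the tray back level and the fader all the way back to its off end (the end it began near), with the enclosures still lying in the tray, and leave the knob caps and the desoldering pump where they are.

Things in the scene. Friction and masses are not known exactly. Their poses are not given: they have to be found in the camera images.
- rig: Fixed lamp rig on a steel base plate 12 mm thick (from its origin 115 mm to -x, 205 to +x, 145 to -y, 185 to +y). Origin: on the table below the tray's centre; x points from the red handle towards the lamp, y along the tilt axis towards the pin, z up. The black lamp bar (270 mm long in y, top 165 mm high) stands 178 mm along +x.
- pivot (a point): Point on the tray's tilt axis, in the tray's middle, 60 mm above the table. The axis runs along the rig's y.
- tray_tilt (a joint): Tilt of the tray in rad: 0 level on its stop (start), growing as the red handle is lifted, up to 0.8; 30 degrees is 0.52. A stiff hinge (0.3 N m of friction) that stays where it is left.
- tray (a point): Centre of the tray's inner floor, turning with the tray (axes as the rig's when level; 65 mm above the table then). Open steel tray, inside 106 mm (x) by 232 mm (y), walls 22 mm above the floor, 5 mm thick: room for three enclosures side by side, length along x, 66 mm apart in y.
- handle (a point): Middle of the tray's red handle: round bar 14 mm thick, 120 mm long, along y, on two arms 55 mm either side of its middle; 105 mm from the tilt axis towards the rig's -x and 12 mm above it when level (72 mm above the table), 40 mm clear of the tray wall. Moves on an arc about the tilt axis; a grip across it may stay upright, as the bar turns in the fingers.
- pin: Locking pin, loose, upright in the bore at the start. Origin: centre of its collar's underside; z along the pin to the head. Steel shank 10 mm thick reaching 48 mm below the origin; collar 28 mm across, 5 mm thick; orange round head 24 mm across, 5 to 40 mm above the origin. It passes through the tray's yellow lug into a block and locks the tray; draws straight up.
- bore (a point): Centre of the pin bore (12 mm across) at the top of the yellow lug, where the collar's underside rests; 81 mm above the table, 155 mm along the rig's y from its origin.
- notch (a point): Parking notch: slot 15 mm wide between two aluminium prongs (14 mm wide, 6 mm thick), open to the rig's -x, above and below; 84 mm from the bore towards the rig's -x. This point is on the prongs' top, 81 mm above the table, where the collar's underside rests with the shank hanging in the slot. The slot reaches 18 mm either way of it along x.
- fader_box: Fixed black lamp control box, 85 x 180 x 30 mm high, origin centre of its underside. The fader track runs along its y.
- fader (a joint): Lamp fader travel in m: 0 at the off end (grip 55 mm from the box's centre towards its -y), 0.11 at the full end (55 mm towards +y). It starts at 0 to 0.02. Sliding friction about 1.5 N, stays where left.
- fader_grip (a point): Centre of the aluminium fader grip, a block 26 mm (x) by 20 mm (y) by 38 mm high; this point is 51 mm above the table, block from 31 to 70 mm.
- set_clip: Yellow set-point clip on the +x side of the control box, beside the track. Origin on the track's centre line, on the table, at the place along y where the middle of the fader grip must be; the axes are the box's. The visible clip stands 49 mm from there towards the box's +x.
- box1: Pedal enclosure, teal die-cast box 92 mm (x) by 38 mm (y) by 31 mm high, 0.12 kg, cream printed top; origin centre of its underside, z up. Sometimes absent. May be gripped across its 38 mm width.
- box2: Pedal enclosure, orange die-cast box 92 mm (x) by 38 mm (y) by 31 mm high, 0.12 kg, cream printed top; origin centre of its underside, z up. Sometimes absent. May be gripped across its 38 mm width.
- box3: Pedal enclosure, green die-cast box 92 mm (x) by 38 mm (y) by 31 mm high, 0.12 kg, cream printed top; origin centre of its underside, z up. Sometimes absent. May be gripped across its 38 mm width.
- cap1: Cream resin knob cap, 34 mm across, 22 mm high, origin under its centre; to be left alone.
- cap2: Cream resin knob cap, 34 mm across, 22 mm high, origin under its centre; to be left alone.
- cap3: Cream resin knob cap, 34 mm across, 22 mm high, origin under its centre; to be left alone.
- pump: Red desoldering pump lying on the bench, 22 mm thick and 190 mm long along its x, origin underneath; to be left alone.
Mind the look-alikes: they are no part of the job. There is more than one size of the fader_box; the one meant has the size given above.

How it is judged:
By the outcome, as a careful person would: the job done as asked, in the order asked, and still so for the second after the job is handed in, with the robot touching nothing.
Of box1, box2, box3 only 2 to 3 are there at a start; the rules pass over those that are not, and their reading is None.
At some moment in a run one of box1, box2, box3 may be knocked a few centimetres aside while the robot is not near it.
It also fails if it takes over 210 s, if anything falls off the work surface, if the arm or the gripper's body presses on something with over 40 N, if the wrist force passes 120 N, or if a joint passes its speed limit or range.

ROBOT

A 6-joint arm with a two-finger parallel gripper is mounted at the origin on the work surface. World frame = base frame: x ahead of the robot, y to its left, z up, the work surface at z = 0. Lengths are in m, angles in rad, forces in N, time in s.
With the tool pointing down it reaches from about 0.35 to 0.975 m from the base axis. Payload 4.9 kg.
Tool frame: the origin (TCP) lies on the front face of the gripper's body, between the roots of the fingers; the fingertips stand 73 mm ahead of it and the grasp point (between the pads) lies 54 mm ahead of it (tip_extent is the distance from the TCP to the fingertips, in m); y points along the fingers, x is the direction in which the jaws open and shut, and the axes are right-handed (so a half turn about y gives the same grasp; the last joint's range is limited). The gripper opens to 85 mm and grips with 20 to 120 N. Pads are 22 mm wide; open, the fingers measure 114 mm over their backs; the gripper's body (76 mm by 85 mm) begins 54 mm behind the grasp point. The pads swing forward as they close: fully open they stand 13 mm farther back than shut.
Start: joints at [-0.119, 0.053, 1.613, -0, 1.476, -0.119], TCP at [0.625, 0, 0.304] pointing down, gripper open.
Joint ranges: [-3.01, 3.01], [-1.01, 2.22], [0.06, 2.58], [-1.02, 4.17], [0.09, 2.62], [-3.14, 3.14]. Speed limits (rad/s): [2.57, 2.57, 3.14, 3.14, 3.14, 3.14].

INTERFACE

Orientations are given as a unit quaternion [w, x, y, z].
In Python, from plant import state, grab_frame, camera_info, job_done, tip_extent gives the robot as it stands.
- The arm moves only by the tool carry_out, never from a script. Its argument "rows" is a list that holds one entry, the list of rows, each a list of 7 numbers: the turn, a rotation vector about the world's x, y, z as a fraction of full scale, then the shift along the world's x, y, z as a fraction of full scale, then the finger opening in mm, from 0 to 85.4. A call has 1 to 5 rows; each row shifts and turns the commanded pose from where the row before left it; what a row does not reach is not made up. Full scale, the value 1, is 40 mm for a shift and 4 degrees for a turn. A row lasts 1/10 s, in which the tool goes at most 50 mm and 8.59 degrees, less where a joint would pass 70% of its speed; a pose out of reach is approached as far as the arm can. A call with a number of a shift or a turn outside -1 to 1 is refused whole. A call with a gripper value outside its range is refused whole. The fingers move at their own pace and stop on an object; the grip force is fixed at half the most. Time passes only in rows, so rows that do not move let the fingers close. It gives the time, the measured TCP pose, the force and the opening at its end, in the units of the state.
- state(): the state, without advancing time (a new reading comes with each control period).
- grab_frame(name): name is "scene" or "side" or "wrist"; returns the picture (384x512x3 uint8, blue, green, red); there is no depth.
- camera_info(name): a dict with "intrinsics" (3x3 intrinsics, pixels), "k1" (the pictures are not rectified: a ray, as slopes to the right and down, at radius r is drawn at 1 + k1 r^2 times it, then the intrinsics apply), "xyz" and "rotation" of the camera in the world; the wrist camera has in their place "tool_from_camera" (4x4, takes a point from camera to tool coordinates, whose origin is the TCP and whose axes are the tool frame's). Camera axes: x right, y down, z forward; pixel columns grow to the right and rows downward; lengths in m; the calibration is good to about 2 mm. A picture is of the moment at which its call begins: read the wrist's pose just before it. camera_info takes no time and is no camera call.
- job_done(): hands the job in, once; it reports no verdict.
The state is a dict: "time": time; "joint_pos": joint angles; "joint_vel": joint speeds; "joint_efforts": joint torques, N m; "tool_pos": TCP position; "tool_rot": TCP orientation; "contact_force": force on the tool from outside, world axes, zero at the start; "ft_torque": the same for the moment, N m; "gripper_width": opening from 0.0 (shut) to 1.0 (fully open).
Only numpy, scipy, OpenCV 4.12 (cv2) and the standard library are available. Lean on these libraries where they do the work, as an engineer would, in place of code of your own. Each camera call takes 0.05 s, during which the arm holds its last target.

## Working session

There is one attempt and no reset: what is moved stays moved. The work goes in short steps, Python scripts to look and compute and a tool call to move; the robot and the scene stay as the last step left them, time stands still between calls to the robot, and variables do not carry over. Pictures are saved under pics/ and viewed, and the job is handed in when it is done.

Besides the shell and the picture viewer there is one more tool, called after "Emit:" as a command line: name --argument value ..., lists and objects as JSON in quotes. carry_out: Moves the arm, as the interface text tells. Shift numbers are shares of 40 mm and turn numbers shares of 4 degrees, none past 1 either way. Its arguments: {"type":"object","properties":{"rows":{"type":"array"}},"required":["rows"]}

```bash
ls; mkdir -p pics
cat > h.py <<'E'
import numpy as np, cv2
from plant import *
from scipy.spatial.transform import Rotation as R
def rot(q): return R.from_quat([q[1],q[2],q[3],q[0]]).as_matrix()
def cam(name,st=None):
    c=camera_info(name); K=np.array(c["intrinsics"]);k1=c["k1"]
    if name=="wrist":
        st=st or state(); T=np.array(c["tool_from_camera"]); Rt=rot(st["tool_rot"])
        Rc=Rt@T[:3,:3]; p=Rt@T[:3,3]+np.array(st["tool_pos"])
    else:
        p=np.array(c["xyz"]); r=np.array(c["rotation"]); Rc=r if r.shape==(3,3) else rot(r)
    return K,k1,Rc,p
def pix2w(C,u,v,z):
    K,k1,Rc,p=C
    d=np.linalg.inv(K)@np.array([u,v,1.]); a=d[:2]; rd=np.hypot(*a); r=rd
    for _ in range(30): r=rd/(1+k1*r*r)
    s=r/rd if rd>0 else 1
    w=Rc@np.array([a[0]*s,a[1]*s,1]); t=(z-p[2])/w[2]
    return p+t*w
def w2pix(C,X):
    K,k1,Rc,p=C
    c=Rc.T@(np.array(X,float)-p); a=c[:2]/c[2]; a=a*(1+k1*(a@a))
    return (K@np.array([a[0],a[1],1]))[:2]
E
python3 - <<'E'
from h import *
for n in ["scene","side","wrist"]:
    st=state(); f=grab_frame(n); cv2.imwrite(f"pics/{n}0.png",f); np.save(f"pics/{n}0.npy",f)
    cv2.imwrite(f"pics/{n}0b.png",cv2.resize(f,(800,600),interpolation=cv2.INTER_CUBIC))
    print(n,camera_info(n)); 
print(state(),tip_extent)
E
```

```text
pics
scene {'intrinsics': array([[387.62577611,   0.        , 257.30422957],
       [  0.        , 387.62577611, 189.86060198],
       [  0.        ,   0.        ,   1.        ]]), 'k1': -0.07030742243539008, 'xyz': array([1.08364082, 0.38228757, 0.7129597 ]), 'rotation': array([-0.21716475,  0.4739598 ,  0.78401896, -0.33692112])}
side {'intrinsics': array([[356.25949139,   0.        , 253.93866046],
       [  0.        , 356.25949139, 186.61280365],
       [  0.        ,   0.        ,   1.        ]]), 'k1': -0.06990890888728542, 'xyz': array([0.14359131, 0.70567685, 0.47904196]), 'rotation': array([ 0.13852377, -0.21081435,  0.82873615, -0.49956467])}
wrist {'intrinsics': array([[274.75875457,   0.        , 259.40102898],
       [  0.        , 274.75875457, 186.80184907],
       [  0.        ,   0.        ,   1.        ]]), 'k1': 0.005557066353842661, 'tool_from_camera': array([[ 9.99999934e-01,  4.48275662e-05, -3.60866782e-04,
         5.83894517e-04],
       [ 3.58898795e-04, -2.81400638e-01,  9.59590304e-01,
        -7.03353859e-02],
       [-5.85320449e-05, -9.59590370e-01, -2
[... 167 characters left out ...]
9013641e-01,  5.32006427e-02,  1.61400166e+00, -4.37624037e-06,
        1.47606698e+00, -1.18993183e-01]), 'joint_vel': array([ 8.09628622e-04, -2.51265027e-03, -4.75864453e-03, -8.97694431e-05,
       -3.34564891e-04,  1.15518745e-03]), 'joint_efforts': array([ 5.10442842e-04, -3.94241810e+01, -3.70721948e+01, -1.15854355e-04,
        4.61802789e-03,  5.00508997e-05]), 'tool_pos': array([6.24606186e-01, 3.80743316e-05, 3.02934420e-01]), 'tool_rot': array([ 7.07175380e-01, -7.07037686e-01,  5.95855441e-04,  5.81684455e-04]), 'contact_force': array([-0.72867595, -0.82073309,  0.17930508]), 'ft_torque': array([-0.00315154, -0.03391317,  0.02946939]), 'gripper_width': 0.9980728945804682} 0.0726
```

View pics/scene0b.png

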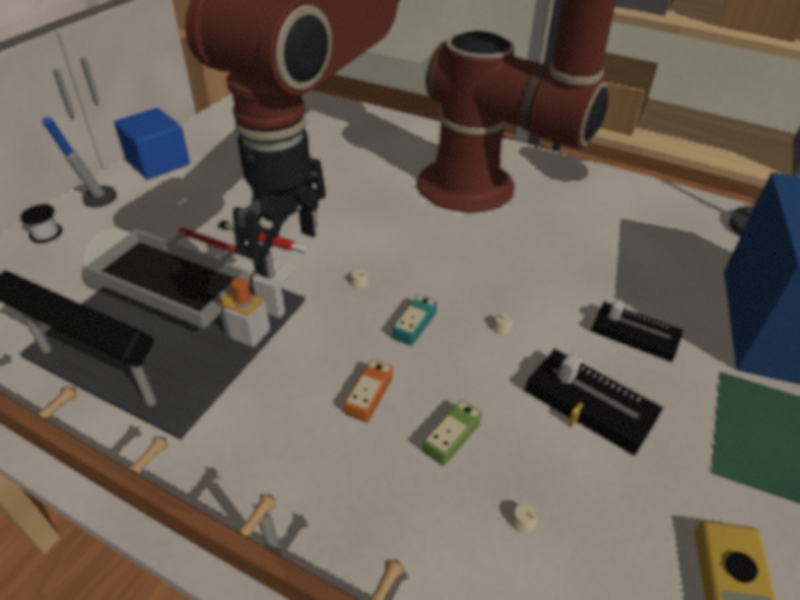

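View pics/side0b.png

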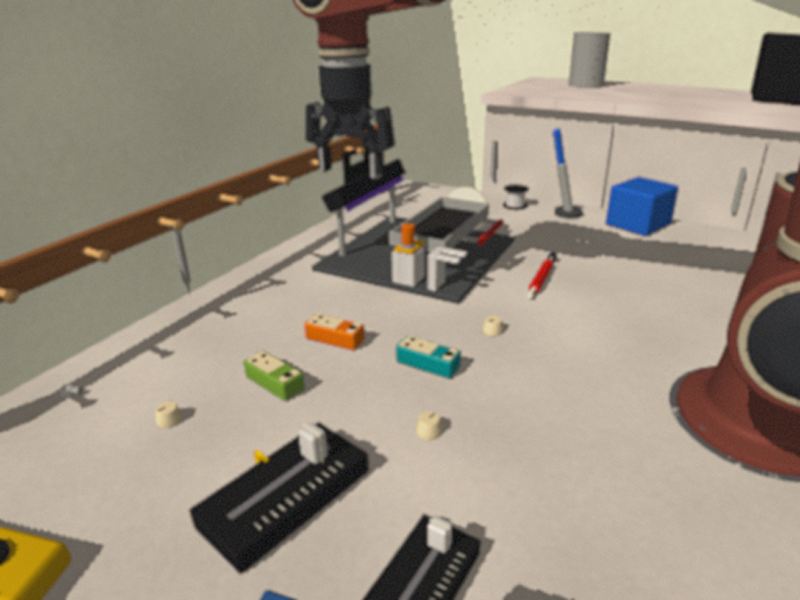

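View pics/wrist0b.png

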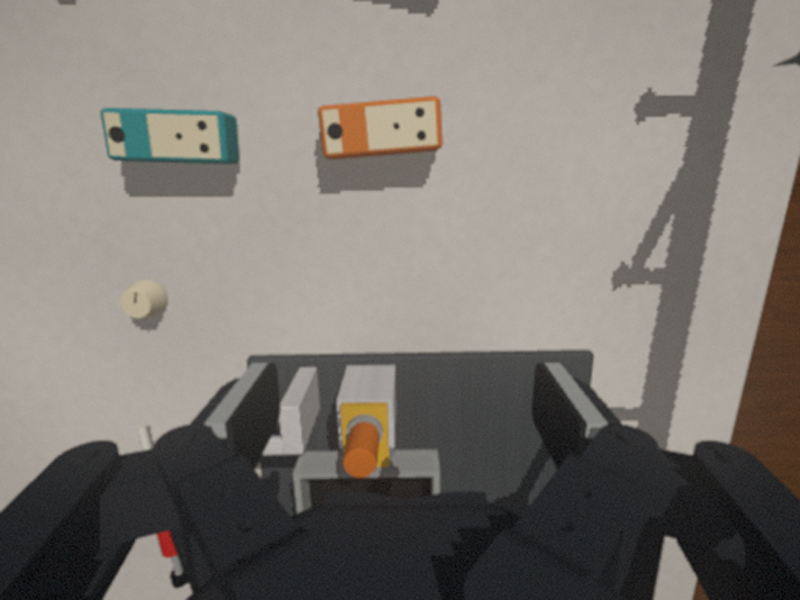

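```bash
cat >> h.py <<'E'
def crop(src,x0,y0,w,h,s,out):
    f=cv2.imread(src); c=cv2.resize(f[y0:y0+h,x0:x0+w],None,fx=s,fy=s,interpolation=cv2.INTER_CUBIC)
    for x in range((x0+9)//10*10,x0+w,10):
        cv2.line(c,((x-x0)*s,0),((x-x0)*s,6 if x%50 else 16),(255,0,255),1)
        if x%20==0: cv2.putText(c,str(x),((x-x0)*s,26),0,.35,(255,0,255),1)
    for y in range((y0+9)//10*10,y0+h,10):
        cv2.line(c,(0,(y-y0)*s),(6 if y%50 else 16,(y-y0)*s),(255,0,255),1)
        if y%20==0: cv2.putText(c,str(y),(8,(y-y0)*s+4),0,.35,(255,0,255),1)
    cv2.imwrite(out,c)
E
python3 - <<'E'
from h import *
crop("pics/scene0.png",0,140,200,145,4,"pics/c1.png")
crop("pics/scene0.png",330,190,110,100,6,"pics/c2.png")
crop("pics/wrist0.png",50,50,250,150,3,"pics/c3.png")
crop("pics/wrist0.png",150,210,250,110,3,"pics/c4.png")
E
```

```text
(no output)
```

View pics/c1.png

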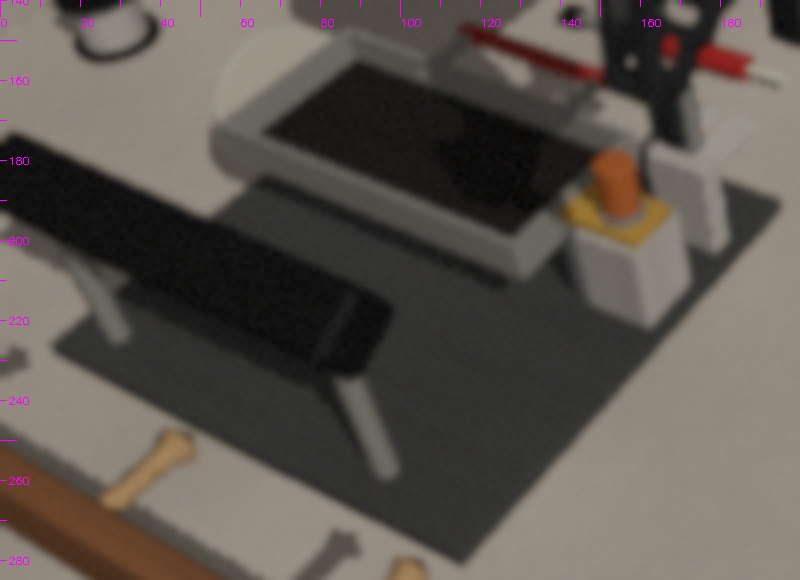

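View pics/c2.png

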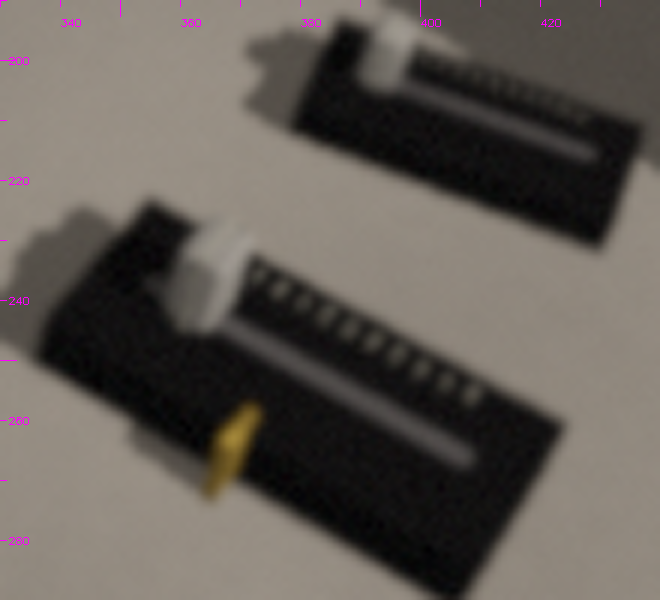

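View pics/c3.png

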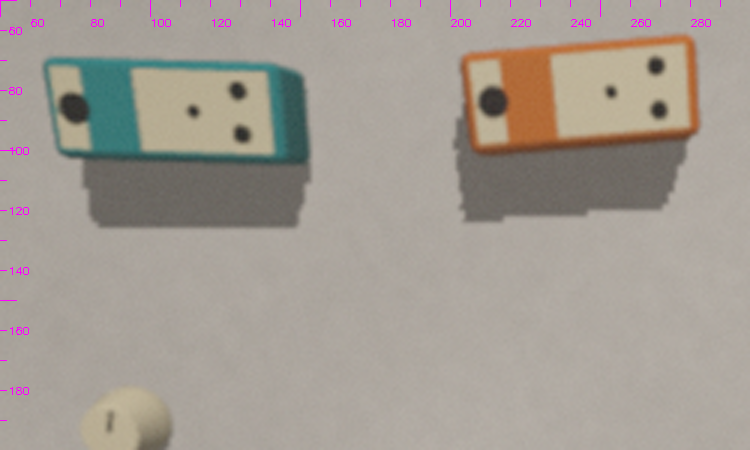

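View pics/c4.png

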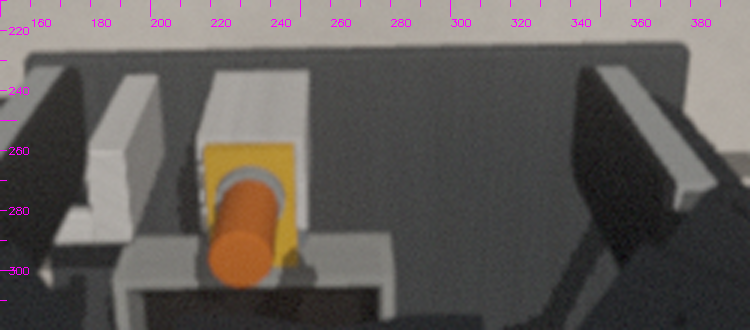

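Run:
```python
from h import *
from scipy.optimize import least_squares
st=state()
W=cam("wrist",st);S=cam("scene");D=cam("side")
obs=[(W,(158,228),(-.115,.185,.012)),(W,(379,225),(.205,.185,.012)),
(S,(115,281),(.205,.185,.012)),(S,(194,191),(-.115,.185,.012)),(S,(13,227),(.205,-.145,.012))]
for C,p,_ in obs: print(pix2w(C,*p,.012))
def g(q,l): c,s=np.cos(q[2]),np.sin(q[2]); return [q[0]+c*l[0]-s*l[1],q[1]+s*l[0]+c*l[1],l[2]]
def res(q): return np.concatenate([w2pix(C,g(q,l))-p for C,p,l in obs])
r=least_squares(res,[.65,-.2,0]);print(r.x,r.fun.round(1))
q=r.x
for n,l in dict(pinTop=(0,.155,.121),bore=(0,.155,.081),notch=(-.084,.155,.081),handle=(-.105,0,.072),hL=(-.105,.06,.072)).items():
    X=g(q,l); print(n,np.round(X,4),*[w2pix(C,X).round(0) for C in (W,S,D)])
for nm,ps in dict(teal=[(65,70),(141,71),(146,102),(70,101)],orange=[(204,68),(281,62),(282,94),(209,101)]).items():
    P=np.array([pix2w(W,*p,.031)[:2] for p in ps]);m=P.mean(0);a=(P[1]+P[2]-P[0]-P[3]);b=P[3]+P[2]-P[0]-P[1]
    print(nm,m,np.degrees(np.arctan2(a[1],a[0])),np.hypot(*a)/2,np.hypot(*b)/2)
```

```text
[ 0.47925362 -0.09603958  0.012     ]
[ 0.79503102 -0.09109017  0.012     ]
[ 0.80073057 -0.08667053  0.012     ]
[ 0.48594765 -0.09614544  0.012     ]
[ 0.80483876 -0.41372146  0.012     ]
[ 0.59673818 -0.27896941  0.02019087] [-0.8  0.2  2.2 -0.8 -0.3 -1.6  1.6 -1.8 -1.5 -1. ]
pinTop [ 0.5936 -0.124   0.121 ] [231. 295.] [153. 180.] [261. 144.]
bore [ 0.5936 -0.124   0.081 ] [234. 273.] [156. 193.] [261. 157.]
notch [ 0.5096 -0.1257  0.081 ] [165. 274.] [176. 173.] [288. 162.]
handle [ 0.4918 -0.2811  0.072 ] [165. 367.] [134. 154.] [314. 148.]
hL [ 0.4905 -0.2211  0.072 ] [160. 332.] [152. 160.] [307. 155.]
teal [0.44450275 0.09373627] -0.6017823597292732 0.08863576514823206 0.03410077507458375
orange [0.60653854 0.09906196] 4.641705609692108 0.08783736525840259 0.03556694538760193
```

Emit:
carry_out --rows '[[[0,0,1,-0.4,0.85,0.5,85],[0,0,1,-0.4,0.85,0.5,85],[0,0,1,-0.4,0.85,0.5,85],[0,0,1,-0.4,0.85,0.5,85],[0,0,1,-0.4,0.85,0.5,85]]]'

```text
time: 0.65
tool_pos: [0.544, 0.1712, 0.4043]
tool_rot: [0.696, -0.696, -0.124, 0.124]
contact_force: [0.9, 1.1, -0.4]
gripper_width: 0.991
```

Emit:
carry_out --rows '[[[0,0,1,0,0,0,85],[0,0,1,0,0,0,85],[0,0,1,0,0,0,85],[0,0,1,0,0,0,85],[0,0,1,0,0,0,85]]]'

```text
time: 1.15
tool_pos: [0.5448, 0.1701, 0.4034]
tool_rot: [0.664, -0.664, -0.243, 0.243]
contact_force: [-0.1, 0.1, 0.3]
gripper_width: 0.998
```

Emit:
carry_out --rows '[[[0,0,1,0,0,0,85],[0,0,1,0,0,0,85],[0,0,1,0,0,0,85],[0,0,1,0,0,0,85],[0,0,1,0,0,0,85]]]'

```text
time: 1.65
tool_pos: [0.5448, 0.17, 0.4034]
tool_rot: [0.612, -0.612, -0.354, 0.355]
contact_force: [0.4, 0.0, -0.3]
gripper_width: 0.998
```

Emit:
carry_out --rows '[[[0,0,1,0,0,0,85],[0,0,1,0,0,0,85],[0,0,1,0,0,0,85],[0,0,1,0,0,0,85],[0,0,1,0,0,0,85]]]'

```text
time: 2.15
tool_pos: [0.5449, 0.17, 0.4034]
tool_rot: [0.541, -0.541, -0.455, 0.456]
contact_force: [-0.0, -0.2, -0.2]
gripper_width: 0.995
```

Emit:
carry_out --rows '[[[0,0,1,0,0,0,85],[0,0,1,0,0,0,85],[0,0,0.5,0,0,0,85],[0,0,0,0,0,0,85]]]'

```text
time: 2.55
tool_pos: [0.5449, 0.17, 0.4034]
tool_rot: [0.5, -0.5, -0.5, 0.5]
contact_force: [0.8, -0.0, 0.6]
gripper_width: 0.996
```

```bash
cat >> h.py <<'E'
def snap(n,tag):
    st=state(); f=grab_frame(n); cv2.imwrite(f"pics/{n}{tag}.png",f)
    cv2.imwrite(f"pics/{n}{tag}b.png",cv2.resize(f,(800,600),interpolation=cv2.INTER_CUBIC))
    import pickle; pickle.dump(st,open(f"pics/{n}{tag}.pkl","wb"))
    print(st["time"],st["tool_pos"].round(4),st["tool_rot"].round(4),st["contact_force"].round(1),round(float(st["gripper_width"])*85,1)); return f
def wcam(tag):
    import pickle; return cam("wrist",pickle.load(open(f"pics/wrist{tag}.pkl","rb")))
E
python3 -c "
from h import *
snap('wrist','1')"
```

```text
2.55 [0.5449 0.17   0.4034] [ 0.5002 -0.4999 -0.4997  0.5002] [ 0.8 -0.   0.6] 84.6
```

View pics/wrist1b.png

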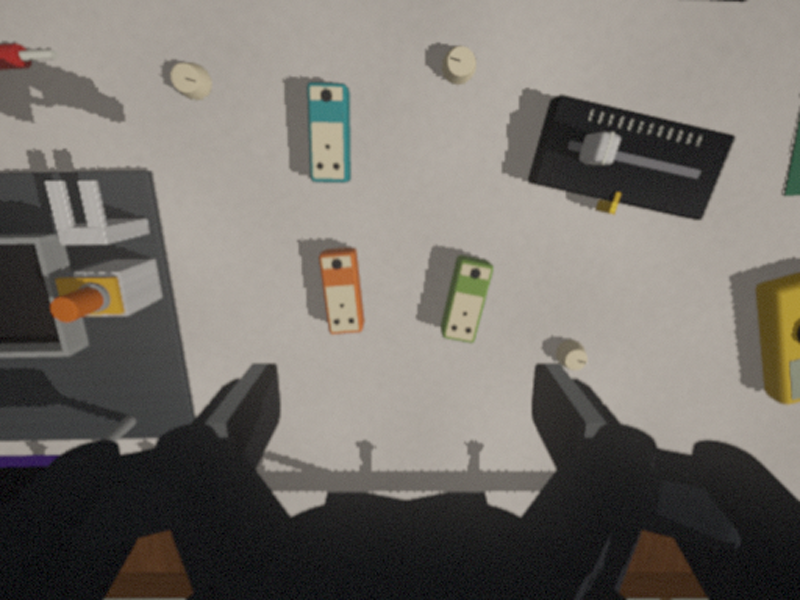

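Run:
```python
from h import *
crop("pics/wrist1.png",330,50,150,100,5,"pics/c5.png")
crop("pics/wrist1.png",190,45,130,180,4,"pics/c6.png")
crop("pics/wrist1.png",0,100,130,190,4,"pics/c7.png")
```

```text
(no output)
```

View pics/c5.png

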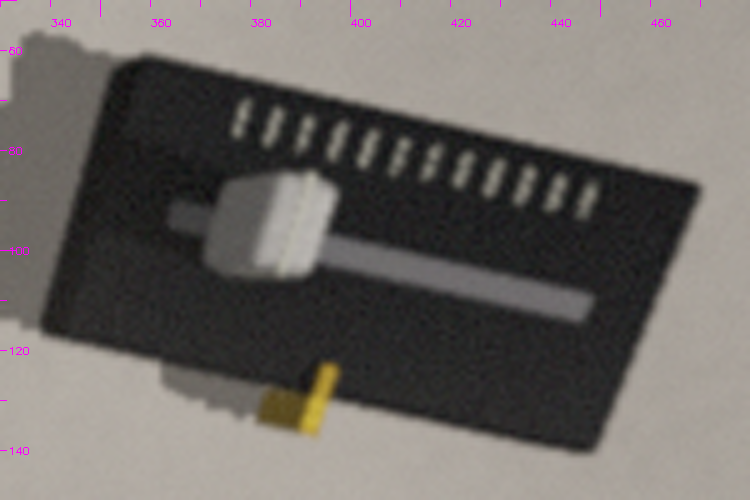

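View pics/c6.png

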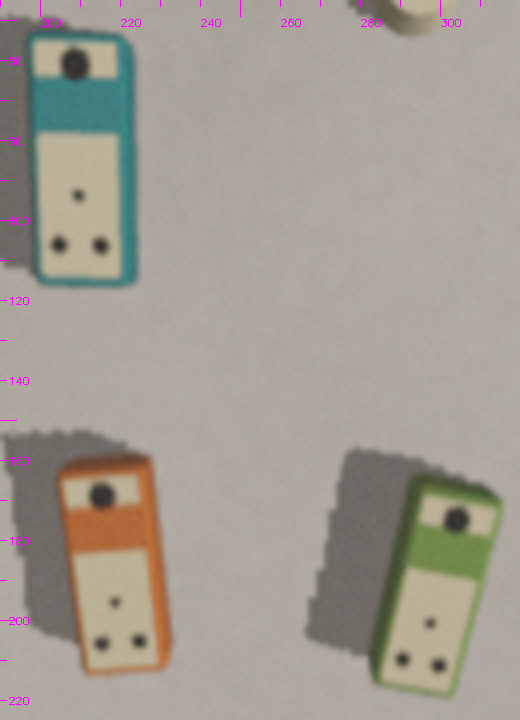

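View pics/c7.png

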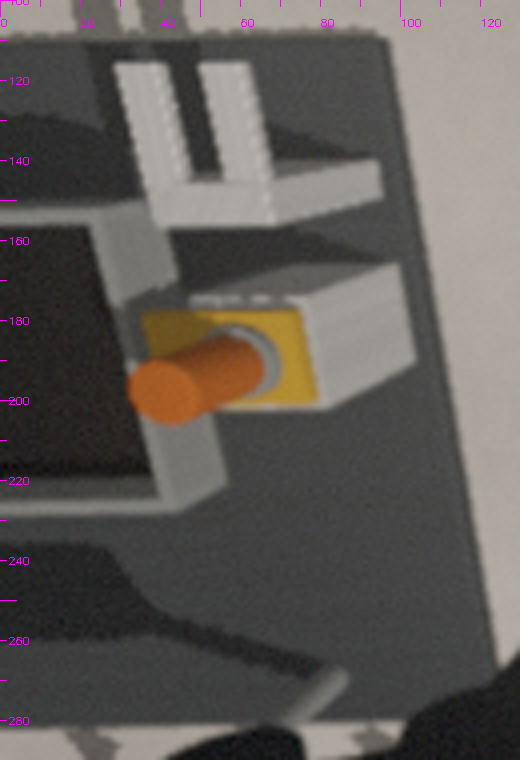

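```bash
cat >> h.py <<'E'
from scipy.optimize import minimize
HUE=dict(box1=(80,100),box2=(5,18),box3=(38,62))
def boxfit(img,C,dims,mask,q0,z0=0.,up=4):
    cs,_=cv2.findContours(mask.astype(np.uint8),cv2.RETR_EXTERNAL,cv2.CHAIN_APPROX_NONE)
    c=max(cs,key=cv2.contourArea); h=cv2.convexHull(c)
    M=np.zeros((img.shape[0]*up,img.shape[1]*up),np.uint8); cv2.fillConvexPoly(M,((h+0.5)*up).astype(np.int32),1)
    L=np.array([[sx*dims[0]/2,sy*dims[1]/2,z0+k*dims[2]] for sx in(-1,1) for sy in(-1,1) for k in(0,1)])
    def cost(q):
        cc,s=np.cos(q[2]),np.sin(q[2])
        P=np.array([w2pix(C,[q[0]+cc*l[0]-s*l[1],q[1]+s*l[0]+cc*l[1],l[2]]) for l in L])
        N=np.zeros_like(M); cv2.fillConvexPoly(N,cv2.convexHull(((P+.5)*up).astype(np.int32)),1)
        return 1-(N&M).sum()/max((N|M).sum(),1)
    best=None
    for _ in range(3):
        r=minimize(cost,q0,method="Nelder-Mead",options=dict(initial_simplex=np.array([q0,np.add(q0,[.012,0,0]),np.add(q0,[0,.012,0]),np.add(q0,[0,0,.15])]),xatol=1e-4,fatol=1e-4)); q0=r.x
    return r.x,r.fun
def colmask(img,name,roi=None):
    h=cv2.cvtColor(img,cv2.COLOR_BGR2HSV); lo,hi=HUE[name]
    m=(h[...,0]>=lo)&(h[...,0]<=hi)&(h[...,1]>110)&(h[...,2]>40)
    if roi: k=np.zeros_like(m);k[roi[1]:roi[3],roi[0]:roi[2]]=1;m&=k
    return m
E
python3 - <<'E'
from h import *
im=cv2.imread("pics/wrist1.png");C=wcam("1")
g=pix2w(C,299,193,.031)
for n,q0,roi in (("box1",[.4445,.094,0],(190,45,240,125)),("box2",[.6065,.099,.08],(190,150,245,220)),("box3",[g[0],g[1],-.15],(270,150,330,230))):
    q,f=boxfit(im,C,(.092,.038,.031),colmask(im,n,roi),q0); print(n,q.round(4),np.degrees(q[2]).round(1),round(f,3))
m=(cv2.cvtColor(im,cv2.COLOR_BGR2HSV)[...,2]<75);k=np.zeros_like(m);k[55:145,336:480]=1
g=pix2w(C,405,100,.03);q,f=boxfit(im,C,(.085,.18,.03),m&k,[g[0],g[1],-.2]); print("fb",q.round(4),f)
c,s=np.cos(q[2]),np.sin(q[2]);
def loc(P): d=np.array(P)[:2]-q[:2]; return np.round([c*d[0]+s*d[1],-s*d[0]+c*d[1]],4)
# clip top & grip top face
print("clip bottom/top px", loc(pix2w(C,391,136,.0)), loc(pix2w(C,395,124,.03)),loc(pix2w(C,395,124,.036)))
for p in [(392,85),(397,89),(392,105),(381,104)]: print("grip top",loc(pix2w(C,*p,.07)))
for p in [(364,92),(448,111)]: print("track ends",loc(pix2w(C,*p,.031)))
for p in [(388,73.5),(445,90)]: print("ticks",loc(pix2w(C,*p,.03)))
E
```

```text
box1 [0.4475 0.1014 0.2267] 13.0 0.461
box2 [0.6076 0.1001 0.0588] 3.4 0.298
box3 [0.6183 0.2461 0.3983] 22.8 0.864
fb [ 0.4678  0.3928 -0.1999] 0.04936969295416105
clip bottom/top px [0.0529 0.0112] [ 0.0337 -0.0033] [ 0.0339 -0.0062]
grip top [-0.0139 -0.0441]
grip top [-0.0103 -0.0356]
grip top [ 0.0112 -0.0353]
grip top [ 0.013  -0.0509]
track ends [-0.0023 -0.0658]
track ends [-0.0011  0.0698]
ticks [-0.0346 -0.0382]
ticks [-0.0293  0.0541]
```

```bash
sed -i 's/c=max(cs,key=cv2.contourArea); h=cv2.convexHull(c)/h=cv2.convexHull(np.vstack([c for c in cs if cv2.contourArea(c)>=3]))/; s/\[...,1\]>110/[...,1]>SAT/' h.py; echo "SAT=95" >> h.py
python3 - <<'E'
from h import *
im=cv2.imread("pics/wrist1.png");C=wcam("1")
g=pix2w(C,299,193,.031)
v=im.copy()
for n,q0,roi in (("box1",[.4445,.094,0],(190,45,240,125)),("box2",[.6065,.099,.08],(190,150,245,220)),("box3",[g[0],g[1],-.15],(270,150,330,230))):
    mk=colmask(im,n,roi); v[mk]=(255,0,255)
    q,f=boxfit(im,C,(.092,.038,.031),mk,q0); print(n,q.round(4),np.degrees(q[2]).round(1),round(f,3))
cv2.imwrite("pics/v1.png",v); crop("pics/v1.png",190,45,140,190,4,"pics/v1.png")
E
```

```text
box1 [0.4469 0.1007 0.2043] 11.7 0.414
box2 [0.607  0.0995 0.0652] 3.7 0.1
box3 [0.6166 0.2443 0.0945] 5.4 0.663
```

View pics/v1.png

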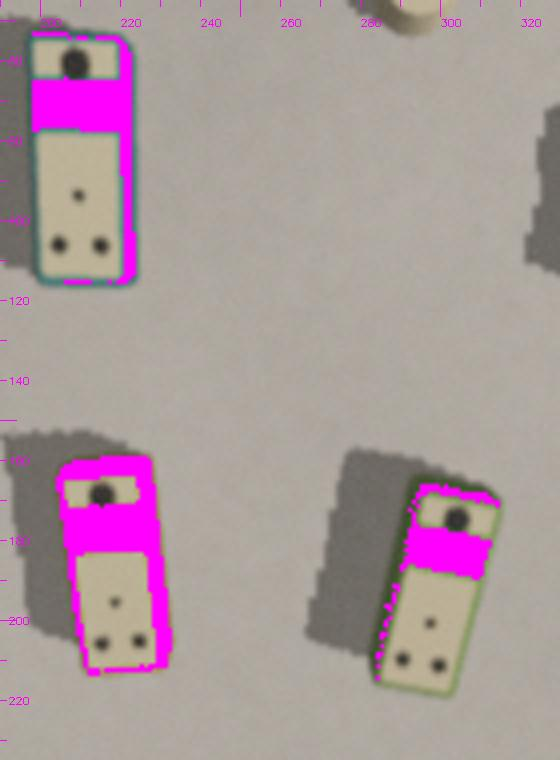

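```bash
sed -i 's/h\[...,2\]>40/h[...,2]>25/; s/SAT=95/SAT=58/; s/>=3\]/>=1]/' h.py
python3 - <<'E'
from h import *
im=cv2.imread("pics/wrist1.png");C=wcam("1")
g=pix2w(C,299,193,.031)
v=im.copy()
for n,q0,roi in (("box1",[.4445,.094,0],(190,45,240,125)),("box2",[.6065,.099,.08],(190,150,245,220)),("box3",[g[0],g[1],-.15],(270,150,330,230))):
    mk=colmask(im,n,roi); v[mk]=(255,0,255)
    q,f=boxfit(im,C,(.092,.038,.031),mk,q0); print(n,q.round(4),np.degrees(q[2]).round(1),round(f,3))
cv2.imwrite("pics/v1.png",v); crop("pics/v1.png",190,45,140,190,4,"pics/v1.png")
E
```

```text
box1 [ 0.4442  0.0945 -0.007 ] -0.4 0.113
box2 [0.6048 0.0995 0.0714] 4.1 0.045
box3 [ 0.6164  0.236  -0.1545] -8.9 0.213
```

View pics/v1.png

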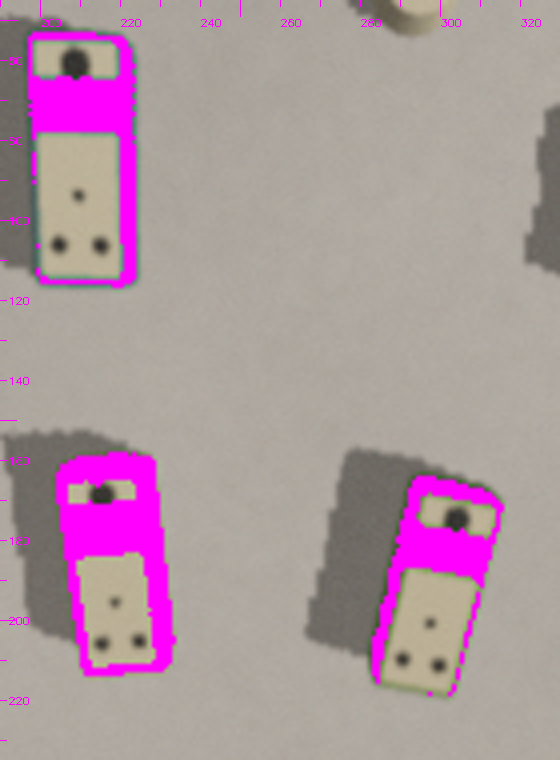

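```bash
sed -i 's/h=cv2.convexHull(np.vstack.*$/yy,xx=np.nonzero(mask); h=cv2.convexHull(np.stack([xx,yy],1).astype(np.int32)[:,None])/' h.py
python3 - <<'E'
from h import *
im=cv2.imread("pics/wrist1.png");C=wcam("1")
g=pix2w(C,299,193,.031)
for n,q0,roi in (("box1",[.4445,.094,0],(190,45,240,125)),("box2",[.6065,.099,.08],(190,150,245,220)),("box3",[g[0],g[1],-.25],(270,150,330,230))):
    mk=colmask(im,n,roi)
    q,f=boxfit(im,C,(.092,.038,.031),mk,q0); print(n,q.round(4),np.degrees(q[2]).round(1),round(f,3))
E
```

```text
box1 [ 0.4442  0.0945 -0.007 ] -0.4 0.113
box2 [0.6048 0.0995 0.0714] 4.1 0.045
box3 [ 0.6169  0.2361 -0.154 ] -8.8 0.119
```

Run:
```python
from h import *
C=wcam("1")
for n,a,b,l,r in (("t",(206,61),(206.5,93.5),(202,106),(212.5,106)),("o",(212.5,169),(216,195.5),(212.5,206),(222,205)),("g",(301.5,174.5),(295,200.5),(288,209.5),(297,211))):
    A,B,l,r=[pix2w(C,*p,.031) for p in(a,b,l,r)];m=(l+r)/2;d=m-A
    print(n,np.degrees(np.arctan2(d[1],d[0])),np.hypot(*d[:2]),A.round(4),m.round(4))
```

```text
t -1.4241928856512032 0.06384234088656301 [0.4091 0.0905 0.031 ] [0.4729 0.0889 0.031 ]
o 4.548081373496584 0.06407201806974958 [0.5724 0.0922 0.031 ] [0.6363 0.0973 0.031 ]
g -11.431369844921843 0.06449275619925186 [0.5817 0.2392 0.031 ] [0.6449 0.2264 0.031 ]
```

Emit:
carry_out --rows '[[[0,0,-0.2,-0.5,-0.4,-1,70],[0,0,0,-0.5,-0.4,-1,70],[0,0,0,-0.5,-0.4,-1,70],[0,0,0,-0.5,-0.4,-1,70],[0,0,0,-0.5,-0.35,-1,70]]]'

```text
time: 3.1
tool_pos: [0.4439, 0.0914, 0.2023]
tool_rot: [-0.504, 0.504, 0.496, -0.496]
contact_force: [-0.4, 0.3, 0.0]
gripper_width: 0.824
```

```bash
python3 -c "
from h import *
snap('wrist','2')"
```

```text
3.1 [0.4439 0.0914 0.2023] [-0.5036  0.5038  0.4963 -0.4962] [-0.4  0.3  0. ] 70.0
```

View pics/wrist2b.png

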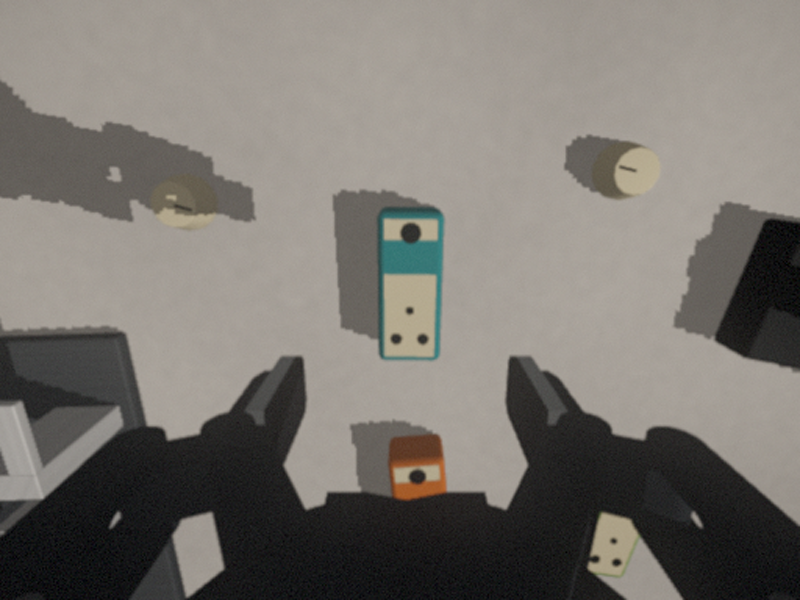

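Emit:
carry_out --rows '[[[0,0,0,0,0.05,-0.8,70],[0,0,0,0,0,-0.8,70],[0,0,0,0,0,-0.8,70],[0,0,0,0,0,-0.7,70],[0,0,0,0,0,0,30]]]'

```text
time: 3.65
tool_pos: [0.4426, 0.0941, 0.0767]
tool_rot: [0.506, -0.502, -0.494, 0.498]
contact_force: [-0.5, -0.1, 0.3]
gripper_width: 0.669
```

Emit:
carry_out --rows '[[[0,0,0,0,0,0,30],[0,0,0,0,0,0,30],[0,0,0,0,0,0,30],[0,0,0,0,0,0,30]]]'

```text
time: 4.05
tool_pos: [0.4461, 0.0941, 0.0815]
tool_rot: [-0.503, 0.504, 0.497, -0.496]
contact_force: [0.2, 0.1, 1.8]
gripper_width: 0.432
```

Emit:
carry_out --rows '[[[0,0,0,0,0,1,30],[0,0,0,0,0,1,30],[0,0,0,0,0,1,30],[0,0,0,0,0,1,30],[0,0,0,0,0,0,30]]]'

```text
time: 4.55
tool_pos: [0.4481, 0.0942, 0.2477]
tool_rot: [-0.5, 0.507, 0.5, -0.493]
contact_force: [0.2, -0.5, 0.3]
gripper_width: 0.432
```

```bash
python3 -c "
from h import *
snap('wrist','3');snap('side','3')"
```

```text
4.55 [0.4481 0.0942 0.2477] [-0.5001  0.5068  0.5001 -0.4928] [ 0.2 -0.5  0.3] 36.7
4.6 [0.4467 0.0941 0.2443] [-0.5015  0.5055  0.4987 -0.4943] [ 0.1 -0.3 -2.9] 36.7
```

View pics/wrist3b.png

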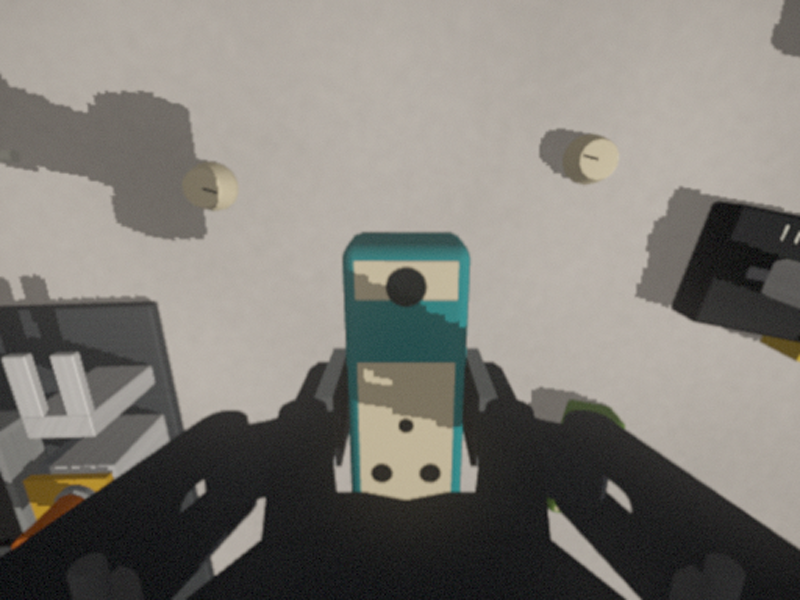

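View pics/side3b.png

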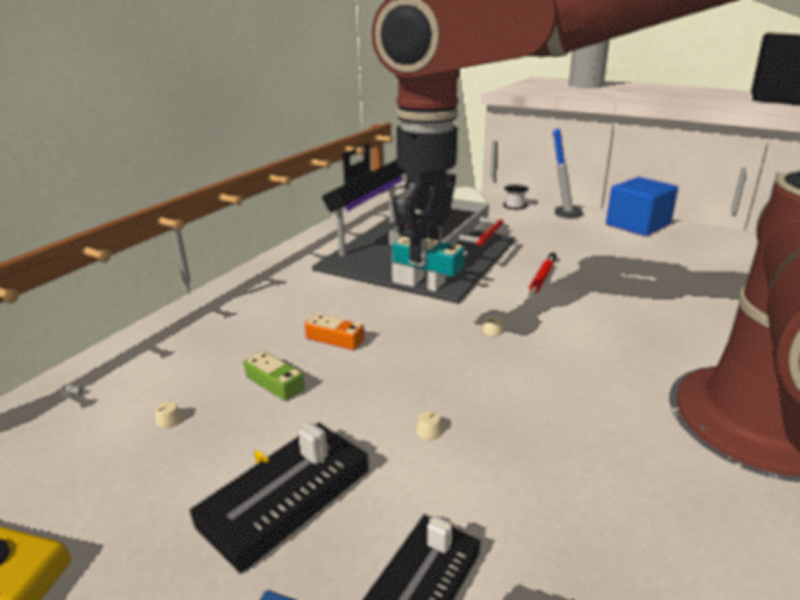

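Emit:
carry_out --rows '[[[0,0,0.5,0.35,-1,0,30],[0,0,0,0.35,-1,0,30],[0,0,0,0.35,-1,0,30],[0,0,0,0.35,-1,0,30],[0,0,0,0.35,-1,0,30]]]'

```text
time: 5.15
tool_pos: [0.5141, -0.1073, 0.2373]
tool_rot: [0.496, -0.493, -0.505, 0.506]
contact_force: [0.9, -0.0, -1.0]
gripper_width: 0.429
```

Emit:
carry_out --rows '[[[0,0,0,0.35,-1,0,30],[0,0,0,0.35,-1,0,30],[0,0,0,0.35,-1,0,30],[0,0,0,0.35,-1,0,30],[0,0,0,0.35,-1,0,30]]]'

```text
time: 5.65
tool_pos: [0.5843, -0.3071, 0.2366]
tool_rot: [0.497, -0.493, -0.505, 0.505]
contact_force: [0.1, -0.0, -0.9]
gripper_width: 0.433
```

Emit:
carry_out --rows '[[[0,0,0,0.35,-1,0,30],[0,0,0,0,0,0,30],[0,0,0,0,0,0,30],[0,0,0,0,0,0,30]]]'

```text
time: 6.05
tool_pos: [0.5983, -0.3448, 0.238]
tool_rot: [0.496, -0.493, -0.505, 0.505]
contact_force: [0.4, -0.1, -0.3]
gripper_width: 0.423
```

```bash
python3 -c "
from h import *
snap('wrist','4');snap('scene','4')
crop('pics/scene4.png',0,120,200,145,4,'pics/c8.png')"
```

```text
6.05 [ 0.5983 -0.3448  0.238 ] [ 0.4958 -0.4934 -0.5053  0.5054] [ 0.4 -0.1 -0.3] 36.0
6.1 [ 0.5985 -0.3446  0.2386] [ 0.4953 -0.4936 -0.5054  0.5055] [ 0.5 -0.1 -2. ] 36.5
```

View pics/wrist4b.png

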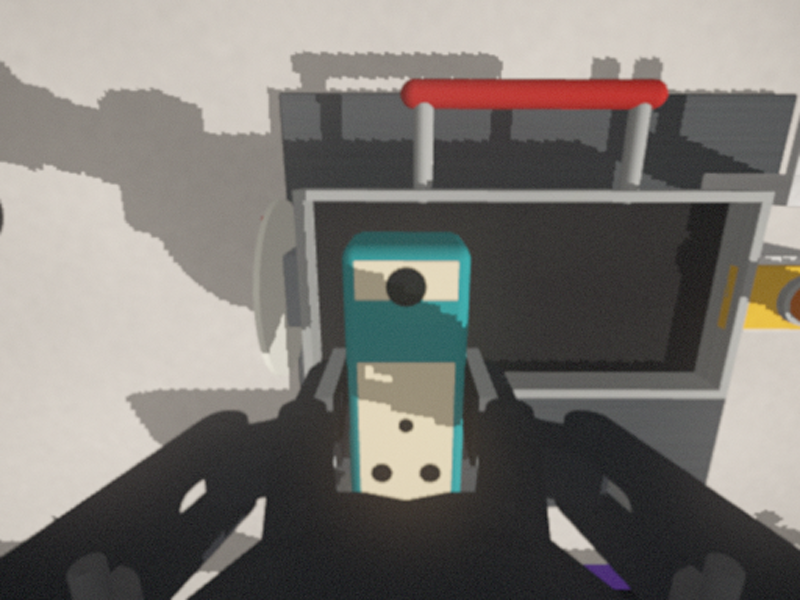

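View pics/c8.png

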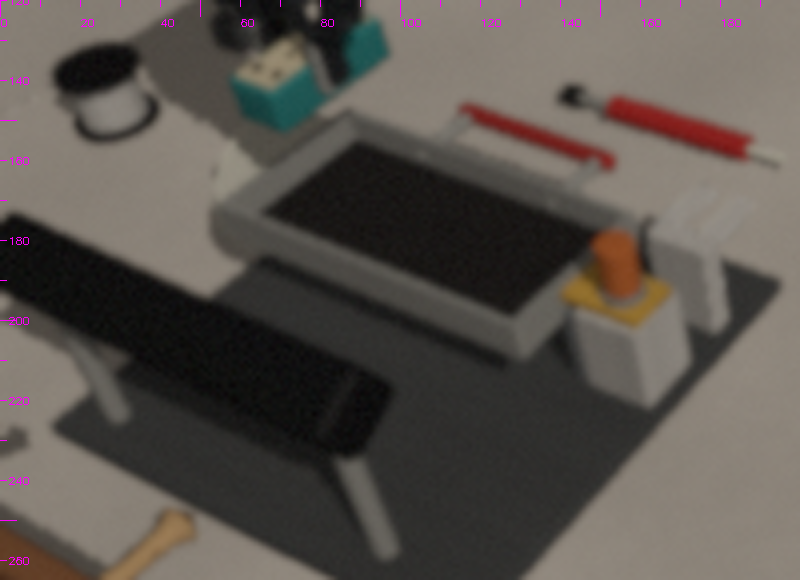

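```bash
python3 -c "
from h import *
crop('pics/wrist4.png',160,30,200,125,4,'pics/c9.png')
crop('pics/wrist4.png',400,30,112,230,3,'pics/c10.png')"
```

View pics/c9.png

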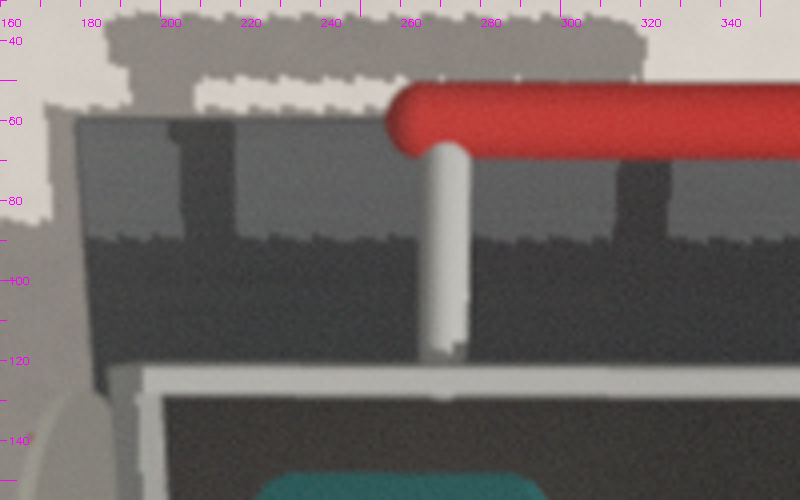

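View pics/c10.png

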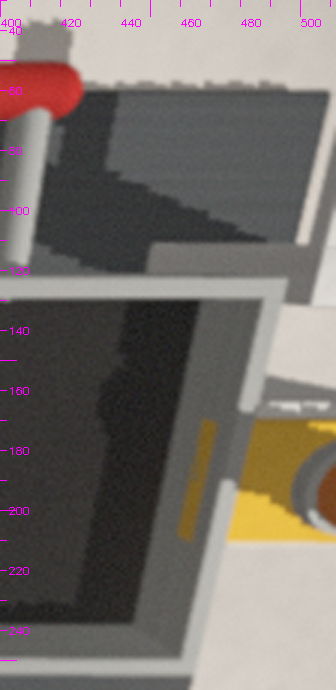

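Run:
```python
from h import *
from scipy.optimize import least_squares
W=wcam("4")
obs=[((195.5,122),(-.058,-.121,.087)),((495.5,123),(-.058,.121,.087)),((201,129.5),(-.053,-.116,.087)),((487,129.5),(-.053,.116,.087)),((461,249),(.053,.116,.087)),((463,254.5),(.058,.121,.087)),
((179,60),(-.115,-.145,.012)),((509,61),(-.115,.185,.012)),((256.5,60.5),(-.105,-.06,.072)),((427,59.5),(-.105,.06,.072))]
def g(q,l): c,s=np.cos(q[2]),np.sin(q[2]); return [q[0]+c*l[0]-s*l[1],q[1]+s*l[0]+c*l[1],l[2]]
def res(q): return np.concatenate([w2pix(W,g(q,l))-p for p,l in obs])
r=least_squares(res,[.597,-.279,.02],loss='soft_l1');print(r.x,r.fun.round(1).reshape(-1,2).tolist())
q=r.x
for n,l in dict(sm=(0,-.066,.065),s0=(0,0,.065),sp=(0,.066,.065),bore=(0,.155,.081),notch=(-.084,.155,.081),handle=(-.105,0,.072)).items(): print(n,np.round(g(q,l),4))
# box long extent held: top corners px at z
z=state()["tool_pos"][2]-.079+.031
for p in [(220,150),(299,150)]: print(pix2w(W,*p,z))
```

```text
[ 0.59611271 -0.28018899  0.01902348] [[-8.1, 0.5], [0.6, -0.0], [-6.8, -0.5], [1.2, -0.0], [-0.4, 1.0], [2.0, 0.5], [-1.0, -0.7], [3.4, -1.4], [8.7, 0.1], [-9.8, 1.3]]
sm [ 0.5974 -0.3462  0.065 ]
s0 [ 0.5961 -0.2802  0.065 ]
sp [ 0.5949 -0.2142  0.065 ]
bore [ 0.5932 -0.1252  0.081 ]
notch [ 0.5092 -0.1268  0.081 ]
handle [ 0.4911 -0.2822  0.072 ]
[ 0.54575651 -0.36250326  0.19119707]
[ 0.54503706 -0.32873186  0.19119707]
```

Run:
```python
from h import *
from scipy.optimize import least_squares
W=wcam("4")
obs=[((187.5,122),(-.058,-.121,.087)),((495.5,123),(-.058,.121,.087)),((195.5,129.5),(-.053,-.116,.087)),((487,129.5),(-.053,.116,.087)),((461,249),(.053,.116,.087)),((463,254.5),(.058,.121,.087)),
((179,60),(-.115,-.145,.012)),((509,61),(-.115,.185,.012)),((256.5,60.5),(-.105,-.067,.072)),((427,59.5),(-.105,.067,.072))]
def g(q,l): c,s=np.cos(q[2]),np.sin(q[2]); return [q[0]+c*l[0]-s*l[1],q[1]+s*l[0]+c*l[1],l[2]]
def res(q): return np.concatenate([w2pix(W,g(q,l))-p for p,l in obs])
r=least_squares(res,[.597,-.279,.02],loss='soft_l1');print(r.x,r.fun.round(1).reshape(-1,2).tolist())
q=r.x
for n,l in dict(sm=(0,-.066,.065),s0=(0,0,.065),sp=(0,.066,.065),bore=(0,.155,.081),notch=(-.084,.155,.081),handle=(-.105,0,.072)).items(): print(n,np.round(g(q,l),4))
```

```text
[ 0.59610641 -0.28024604  0.01866004] [[-0.2, 0.4], [0.6, 0.0], [-1.4, -0.6], [1.2, 0.0], [-0.5, 1.1], [1.9, 0.6], [-1.0, -0.8], [3.4, -1.3], [-0.2, 0.1], [-0.9, 1.3]]
sm [ 0.5973 -0.3462  0.065 ]
s0 [ 0.5961 -0.2802  0.065 ]
sp [ 0.5949 -0.2143  0.065 ]
bore [ 0.5932 -0.1253  0.081 ]
notch [ 0.5092 -0.1268  0.081 ]
handle [ 0.4911 -0.2822  0.072 ]
```

Run:
```python
from h import *
W=wcam("4")
z=.238-.079
print(pix2w(W,260,149,z), pix2w(W,260,160,z+.031),pix2w(W,260,162,z+.031))
print(pix2w(W,260,183.5,z+.031),pix2w(W,244,303,z+.031),pix2w(W,275,303,z+.031))
```

```text
[ 0.5496224 -0.3452269  0.159    ] [ 0.54993926 -0.34530195  0.19      ] [ 0.55082429 -0.34528249  0.19      ]
[ 0.56057292 -0.34506811  0.19      ] [ 0.62398379 -0.35184188  0.19      ] [ 0.62365252 -0.33602337  0.19      ]
```

Emit:
carry_out --rows '[[[0,0,-0.1,0.05,-0.05,-0.7,30],[0,0,0,0,0,-0.7,30],[0,0,0,0,0,-0.6,30],[0,0,0,0,0,-0.25,30],[0,0,0,0,0,0,30]]]'

```text
time: 6.65
tool_pos: [0.6007, -0.3469, 0.1493]
tool_rot: [0.497, -0.496, -0.504, 0.504]
contact_force: [-0.4, 0.1, -0.4]
gripper_width: 0.432
```

Emit:
carry_out --rows '[[[0,0,0,0,0,0,30]]]'

```text
time: 6.75
tool_pos: [0.6014, -0.3478, 0.1511]
tool_rot: [-0.496, 0.497, 0.504, -0.504]
contact_force: [0.3, -0.0, -0.2]
gripper_width: 0.431
```

Emit:
carry_out --rows '[[[0,0,0,0,0,-0.1,30],[0,0,0,0,0,0,30],[0,0,0,0,0,0,30]]]'

```text
time: 7.05
tool_pos: [0.6013, -0.3482, 0.1467]
tool_rot: [-0.496, 0.497, 0.504, -0.503]
contact_force: [-0.4, 0.0, 0.5]
gripper_width: 0.435
```

```bash
python3 -c "
from h import *
snap('wrist','5')"
```

```text
7.05 [ 0.6013 -0.3482  0.1467] [-0.4961  0.4969  0.5036 -0.5033] [-0.4  0.   0.5] 36.9
```

View pics/wrist5b.png

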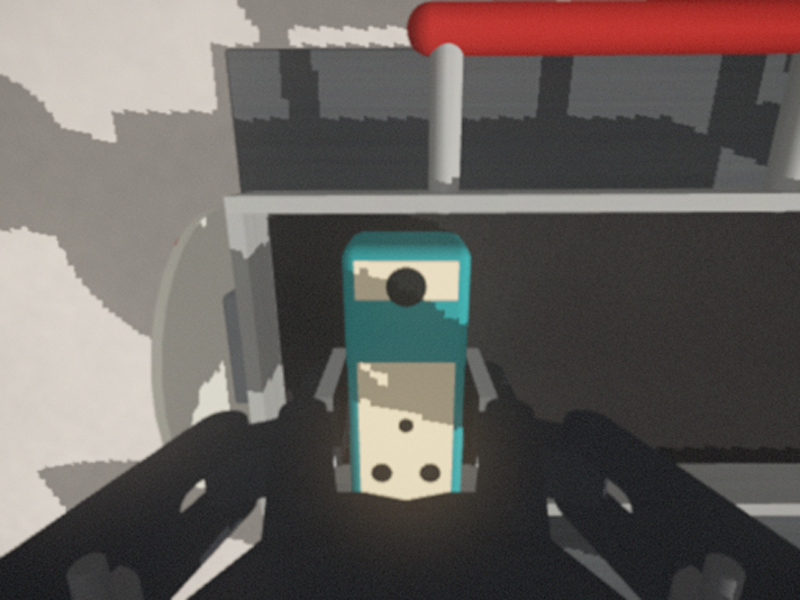

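Emit:
carry_out --rows '[[[0,0,0,0,0,-0.05,30],[0,0,0,0,0,0,50],[0,0,0,0,0,0,55],[0,0,0,0,0,0,55]]]'

```text
time: 7.5
tool_pos: [0.6008, -0.348, 0.1436]
tool_rot: [0.497, -0.496, -0.503, 0.504]
contact_force: [0.5, -0.1, -0.2]
gripper_width: 0.646
```

Emit:
carry_out --rows '[[[0,0,0,0,0,1,55],[0,0,0,0,0,1,55],[0,0,0,0,0,1,55],[0,0,0,0.1,1,0,70],[0,0,0,0.1,1,0,70]]]'

```text
time: 8.0
tool_pos: [0.6095, -0.2685, 0.2665]
tool_rot: [-0.496, 0.499, 0.503, -0.502]
contact_force: [0.0, -0.9, -0.5]
gripper_width: 0.82
```

```bash
python3 -c "
from h import *
snap('wrist','6');snap('scene','6')"
```

```text
8.0 [ 0.6095 -0.2685  0.2665] [-0.4956  0.4986  0.5033 -0.5024] [ 0.  -0.9 -0.5] 69.7
8.05 [ 0.6099 -0.2619  0.2649] [-0.4963  0.4952  0.5056 -0.5028] [2.3 2.6 0.1] 69.7
```

View pics/wrist6b.png

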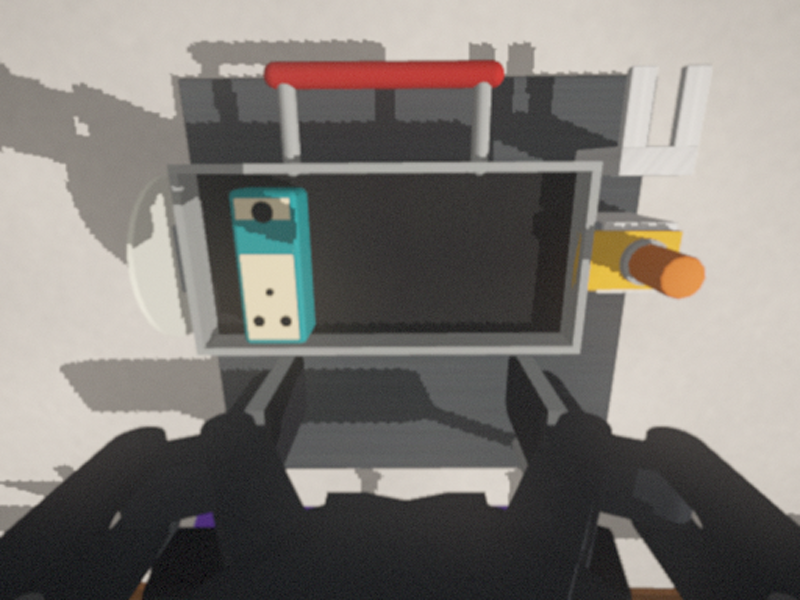

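View pics/scene6b.png

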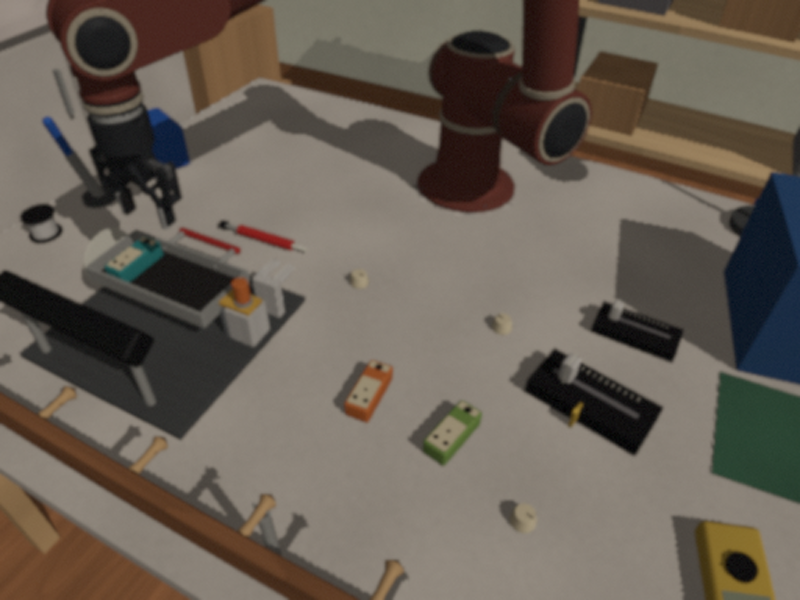

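Emit:
carry_out --rows '[[[0,0,0.9,0,1,0,70],[0,0,0,0,1,0,70],[0,0,0,0,1,0,70],[0,0,0,0,1,0,70],[0,0,0,0,1,0,70]]]'

```text
time: 8.6
tool_pos: [0.6087, -0.067, 0.2635]
tool_rot: [0.481, -0.481, -0.519, 0.519]
contact_force: [0.5, 0.0, 0.0]
gripper_width: 0.818
```

Emit:
carry_out --rows '[[[0,0,0,0,1,-0.4,70],[0,0,0,0,1,-0.4,70],[0,0,0,0,1,-0.4,70],[0,0,0,0,1,-0.4,70],[0,0,0,0,0,0,70]]]'

```text
time: 9.1
tool_pos: [0.607, 0.0955, 0.1963]
tool_rot: [0.481, -0.477, -0.519, 0.521]
contact_force: [0.2, -0.5, -1.0]
gripper_width: 0.819
```

Emit:
carry_out --rows '[[[0,0,0,0,0,0,70],[0,0,0,0,0,0,70]]]'

```text
time: 9.3
tool_pos: [0.6095, 0.0909, 0.2005]
tool_rot: [-0.48, 0.481, 0.519, -0.518]
contact_force: [0.5, -0.9, 0.4]
gripper_width: 0.819
```

```bash
python3 -c "
from h import *
im=snap('wrist','7');C=wcam('7')
q,f=boxfit(im,C,(.092,.038,.031),colmask(im,'box2'),[.605,.098,.07]); print(q,np.degrees(q[2]),f)
Rt=rot(state()['tool_rot']);print(np.degrees(np.arctan2(Rt[1,0],Rt[0,0]))-90)"
```

```text
9.3 [0.6095 0.0909 0.2005] [-0.4803  0.4811  0.5187 -0.5185] [ 0.5 -0.9  0.4] 69.6
[0.60765149 0.10247753 0.18703276] 10.716187982711634 0.9451915692396892
4.3153806060276025
```

View pics/wrist7b.png

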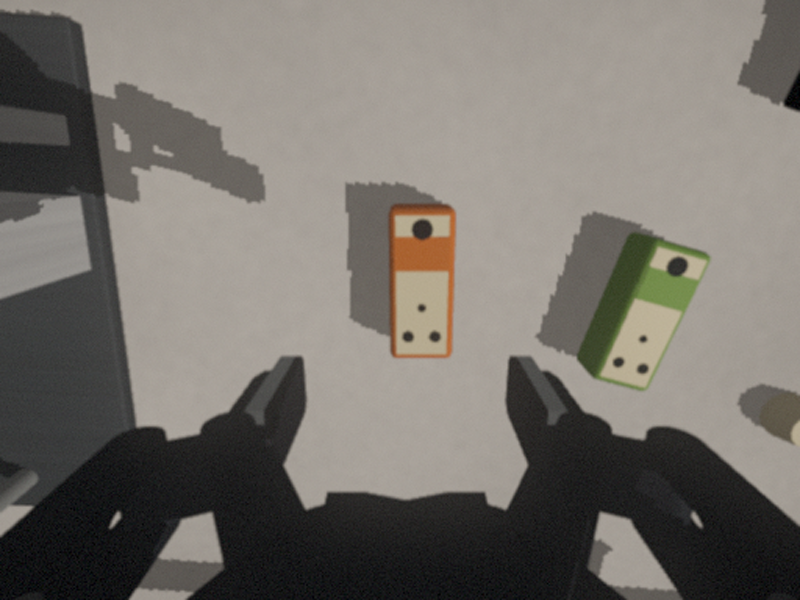

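Emit:
carry_out --rows '[[[0,0,0,-0.05,0.22,-0.5,70],[0,0,0,0,0,-0.8,70],[0,0,0,0,0,-0.8,70],[0,0,0,0,0,-0.7,70],[0,0,0,0,0,-0.25,70]]]'

```text
time: 9.85
tool_pos: [0.6055, 0.0993, 0.0751]
tool_rot: [0.482, -0.48, -0.517, 0.52]
contact_force: [-0.3, -0.5, -0.1]
gripper_width: 0.817
```

Emit:
carry_out --rows '[[[0,0,0,0,0,0,70],[0,0,0,0,0,0,30],[0,0,0,0,0,0,30],[0,0,0,0,0,0,30],[0,0,0,0,0,0,30]]]'

```text
time: 10.35
tool_pos: [0.6087, 0.1008, 0.0806]
tool_rot: [-0.479, 0.482, 0.52, -0.518]
contact_force: [0.3, -0.7, 7.2]
gripper_width: 0.435
```

Emit:
carry_out --rows '[[[0,0,0,0,0,0,30],[0,0,0,0,0,1,30],[0,0,0,0,0,1,30],[0,0,0,0,0,1,30],[0,0,0,0,0,1,30]]]'

```text
time: 10.85
tool_pos: [0.6065, 0.1009, 0.2395]
tool_rot: [0.48, -0.48, -0.519, 0.519]
contact_force: [0.9, 0.2, -1.2]
gripper_width: 0.432
```

```bash
python3 -c "
from h import *
C=wcam('6')
a=pix2w(C,262*.64,211*.64,.096);b=pix2w(C,272.5*.64,321*.64,.096);print(a,b)
q=np.array([.5961,-.2802]);y=.01866
for p in (a,b):
  d=p[:2]-q;print(np.cos(y)*d[0]+np.sin(y)*d[1],-np.sin(y)*d[0]+np.cos(y)*d[1])
snap('wrist','8')"
```

```text
[ 0.56411159 -0.3488648   0.096     ] [ 0.62891639 -0.34799497  0.096     ]
-0.033264051176722494 -0.06805597631420508
0.03154570081163036 -0.06839548314987523
10.85 [0.6065 0.1009 0.2395] [ 0.4804 -0.4803 -0.5188  0.5189] [ 0.9  0.2 -1.2] 36.7
```

View pics/wrist8b.png

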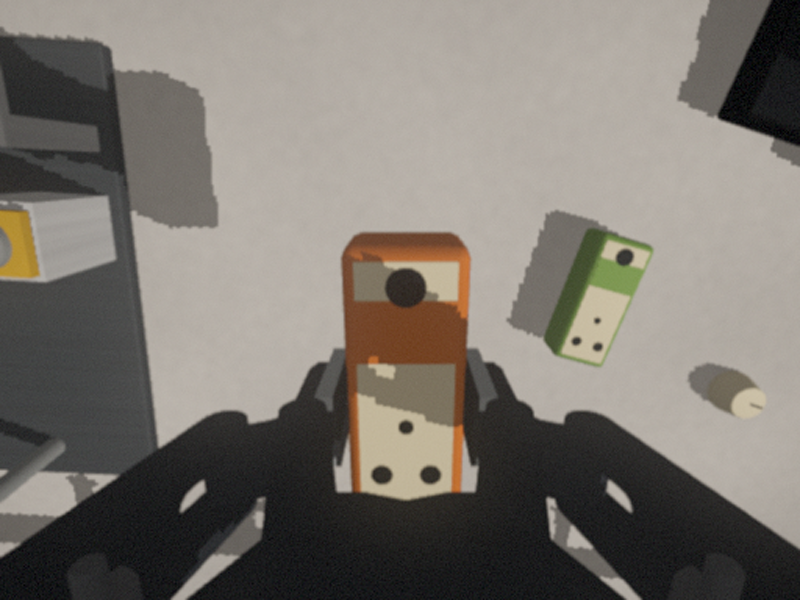

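Emit:
carry_out --rows '[[[0,0,-0.8,-0.15,-1,0,30],[0,0,0,0,-1,0,30],[0,0,0,0,-1,0,30],[0,0,0,0,-1,0,30],[0,0,0,0,-1,0,30]]]'

```text
time: 11.4
tool_pos: [0.6006, -0.1005, 0.2378]
tool_rot: [-0.495, 0.495, 0.505, -0.505]
contact_force: [0.8, 0.5, -0.6]
gripper_width: 0.431
```

Emit:
carry_out --rows '[[[0,0,0,0,-1,0,30],[0,0,0,0,-1,0,30],[0,0,0,0,-1,0,30],[0,0,0,0,-1,0,30],[0,0,0,0,-0.5,0,30]]]'

```text
time: 11.9
tool_pos: [0.6004, -0.282, 0.2377]
tool_rot: [0.495, -0.495, -0.504, 0.505]
contact_force: [-0.4, -0.1, -0.7]
gripper_width: 0.433
```

Emit:
carry_out --rows '[[[0,0,0,0,0,0,30],[0,0,0,0,0,0,30],[0,0,0,0,0,0,30]]]'

```text
time: 12.2
tool_pos: [0.6011, -0.2777, 0.2376]
tool_rot: [-0.495, 0.494, 0.506, -0.505]
contact_force: [-0.5, -0.1, -0.9]
gripper_width: 0.428
```

```bash
python3 -c "
from h import *
snap('wrist','9')"
```

```text
12.2 [ 0.6011 -0.2777  0.2376] [-0.4947  0.4941  0.5057 -0.5054] [-0.5 -0.1 -0.9] 36.4
```

View pics/wrist9b.png

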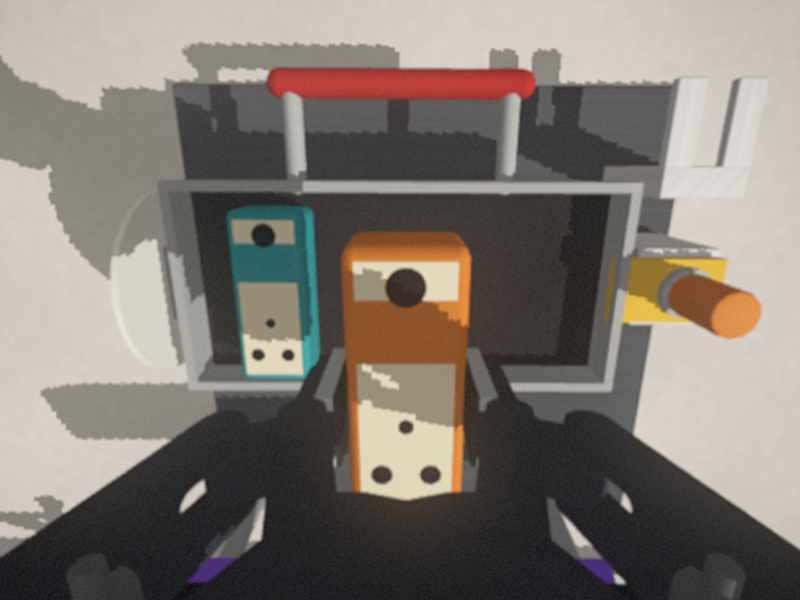

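Emit:
carry_out --rows '[[[0,0,0,0,-0.05,-0.7,30],[0,0,0,0,0,-0.7,30],[0,0,0,0,0,-0.6,30],[0,0,0,0,0,-0.26,30],[0,0,0,0,0,0,30]]]'

```text
time: 12.75
tool_pos: [0.6011, -0.28, 0.1473]
tool_rot: [0.495, -0.494, -0.506, 0.506]
contact_force: [-0.0, 0.2, -0.4]
gripper_width: 0.434
```

Emit:
carry_out --rows '[[[0,0,0,0,0,0,30],[0,0,0,0,0,0,30],[0,0,0,0,0,0,30]]]'

```text
time: 13.05
tool_pos: [0.6013, -0.2811, 0.1482]
tool_rot: [-0.494, 0.495, 0.505, -0.505]
contact_force: [-0.5, -0.7, -0.7]
gripper_width: 0.433
```

Emit:
carry_out --rows '[[[0,0,0,0,0,-0.07,30],[0,0,0,0,0,0,30],[0,0,0,0,0,0,50],[0,0,0,0,0,0,52],[0,0,0,0,0,0,52]]]'

```text
time: 13.55
tool_pos: [0.6009, -0.2812, 0.1445]
tool_rot: [0.495, -0.495, -0.505, 0.505]
contact_force: [-0.7, -0.7, 0.4]
gripper_width: 0.613
```

Emit:
carry_out --rows '[[[0,0,0,0,0,1,52],[0,0,0,0,0,1,52],[0,0,0,0,0,1,52],[0,0,-1,0.1,1,0,70],[0,0,-1,0.1,1,0,70]]]'

```text
time: 14.05
tool_pos: [0.6097, -0.2016, 0.2674]
tool_rot: [-0.529, 0.531, 0.469, -0.467]
contact_force: [0.1, 0.3, -0.7]
gripper_width: 0.821
```

Emit:
carry_out --rows '[[[0,0,-1,0,1,0,70],[0,0,0,0,1,0,70],[0,0,0,0,1,0,70],[0,0,0,0,1,0,70],[0,0,0,0,1,0,70]]]'

```text
time: 14.55
tool_pos: [0.6087, 0.0004, 0.2646]
tool_rot: [-0.545, 0.545, 0.451, -0.451]
contact_force: [0.4, 0.9, 0.5]
gripper_width: 0.818
```

Emit:
carry_out --rows '[[[0,0,0,0,1,-0.3,70],[0,0,0,0,1,-0.4,70],[0,0,0,0,1,-0.4,70],[0,0,0,0,1,-0.4,70],[0,0,0,0,1,0,70]]]'

```text
time: 15.05
tool_pos: [0.6072, 0.2001, 0.2013]
tool_rot: [0.546, -0.544, -0.449, 0.452]
contact_force: [0.4, -0.4, -1.7]
gripper_width: 0.819
```

Emit:
carry_out --rows '[[[0,0,0,0,0.7,0,70],[0,0,0,0,0,0,70],[0,0,0,0,0,0,70],[0,0,0,0,0,0,70]]]'

```text
time: 15.45
tool_pos: [0.6091, 0.2258, 0.2046]
tool_rot: [-0.545, 0.545, 0.45, -0.451]
contact_force: [-0.1, 0.1, -0.0]
gripper_width: 0.817
```

```bash
python3 -c "
from h import *
im=snap('wrist','10')
snap('scene','10')"
```

```text
15.45 [0.6091 0.2258 0.2046] [-0.5449  0.5451  0.4503 -0.4506] [-0.1  0.1 -0. ] 69.4
15.5 [0.6091 0.2256 0.2047] [-0.5451  0.5452  0.4503 -0.4504] [ 0.5  0.  -0.4] 69.7
```

View pics/wrist10b.png

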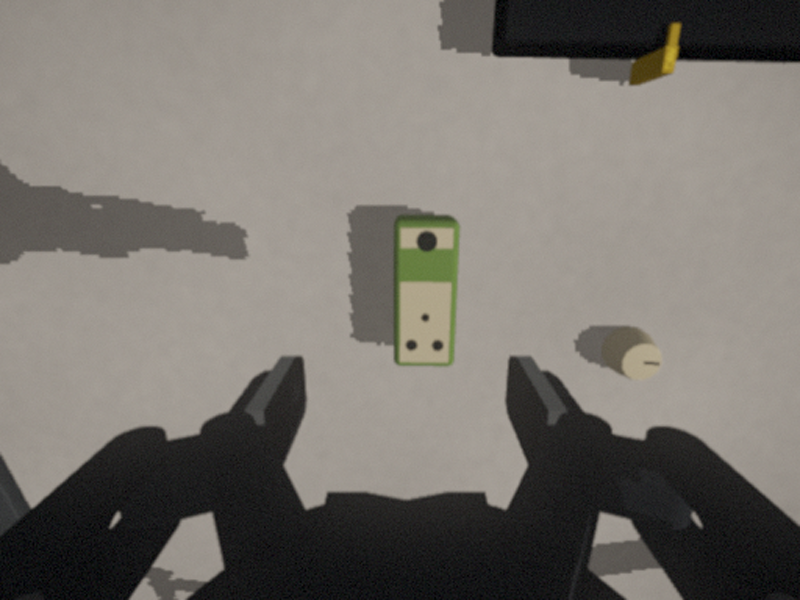

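View pics/scene10b.png

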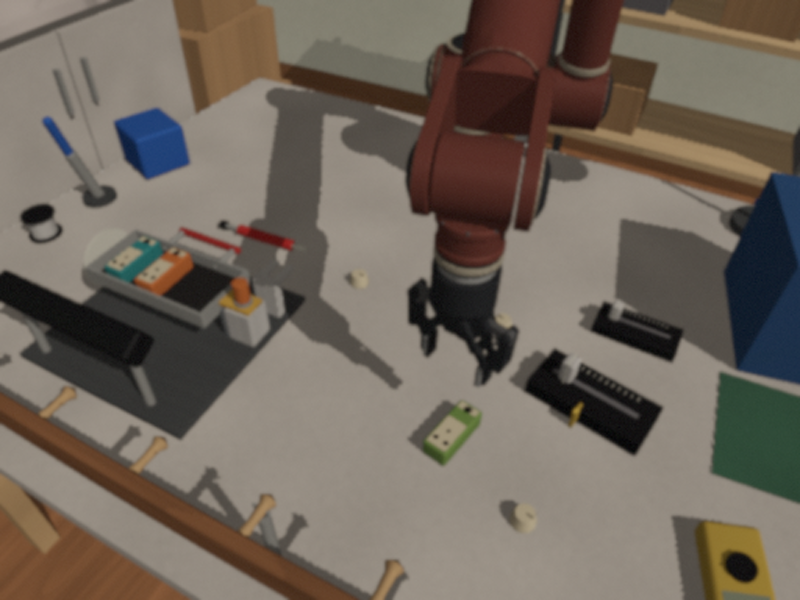

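Emit:
carry_out --rows '[[[0,0,0,0.13,0.28,-0.5,70],[0,0,0,0,0,-0.8,70],[0,0,0,0,0,-0.8,70],[0,0,0,0,0,-0.7,70],[0,0,0,0,0,-0.27,70]]]'

```text
time: 16.05
tool_pos: [0.6123, 0.2364, 0.0782]
tool_rot: [0.546, -0.544, -0.448, 0.452]
contact_force: [-0.2, -0.8, -0.6]
gripper_width: 0.82
```

Emit:
carry_out --rows '[[[0,0,0,0,0,0,70],[0,0,0,0,0,0,30],[0,0,0,0,0,0,30],[0,0,0,0,0,0,30],[0,0,0,0,0,0,30]]]'

```text
time: 16.55
tool_pos: [0.6158, 0.2384, 0.0847]
tool_rot: [-0.544, 0.546, 0.452, -0.449]
contact_force: [0.7, -0.3, 6.8]
gripper_width: 0.427
```

Emit:
carry_out --rows '[[[0,0,0,0,0,0,30],[0,0,0,0,0,1,30],[0,0,0,0,0,1,30],[0,0,0,0,0,1,30],[0,0,0,0,0,1,30]]]'

```text
time: 17.05
tool_pos: [0.6137, 0.238, 0.2433]
tool_rot: [0.545, -0.545, -0.451, 0.451]
contact_force: [-0.5, 1.2, -0.8]
gripper_width: 0.424
```

```bash
python3 -c "
from h import *
im=snap('wrist','11')"
```

```text
17.05 [0.6137 0.238  0.2433] [ 0.5449 -0.5447 -0.4506  0.4509] [-0.5  1.2 -0.8] 36.0
```

View pics/wrist11b.png

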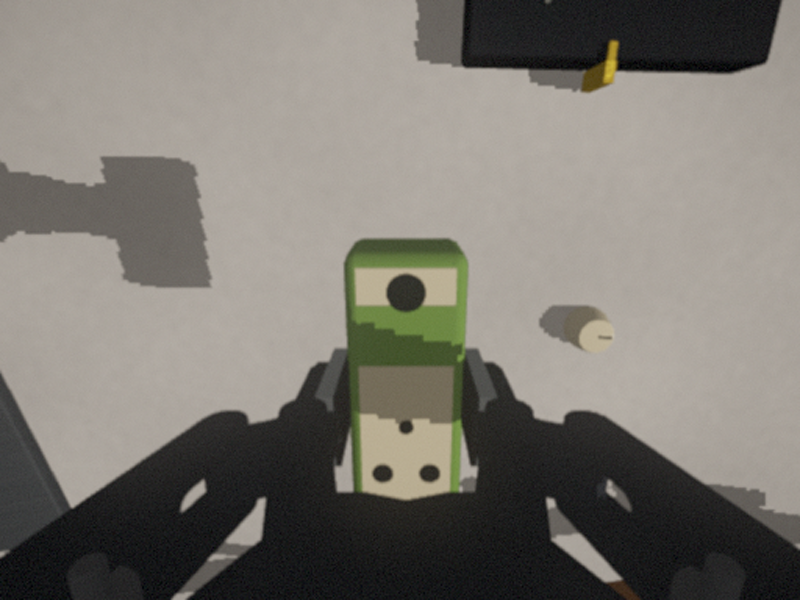

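Emit:
carry_out --rows '[[[0,0,1,-0.2,-1,0,30],[0,0,1,-0.2,-1,0,30],[0,0,1,0,-1,0,30],[0,0,0,0,-1,0,30],[0,0,0,0,-1,0,30]]]'

```text
time: 17.6
tool_pos: [0.5976, 0.0367, 0.2417]
tool_rot: [0.495, -0.495, -0.505, 0.505]
contact_force: [1.2, 0.2, -0.7]
gripper_width: 0.43
```

Emit:
carry_out --rows '[[[0,0,0,0,-1,0,30],[0,0,0,0,-1,0,30],[0,0,0,0,-1,0,30],[0,0,0,0,-1,0,30],[0,0,0,0,-1,0,30]]]'

```text
time: 18.1
tool_pos: [0.5977, -0.1634, 0.2416]
tool_rot: [-0.495, 0.495, 0.505, -0.505]
contact_force: [-0.6, 0.8, -1.3]
gripper_width: 0.432
```

Emit:
carry_out --rows '[[[0,0,0,0,-1,0,30],[0,0,0,0,-0.3,0,30],[0,0,0,0,0,0,30],[0,0,0,0,0,0,30],[0,0,0,0,0,0,30]]]'

```text
time: 18.6
tool_pos: [0.5982, -0.2124, 0.2417]
tool_rot: [-0.495, 0.494, 0.506, -0.506]
contact_force: [-0.6, -0.5, -0.6]
gripper_width: 0.427
```

```bash
python3 -c "
from h import *
im=snap('wrist','12')"
```

```text
18.6 [ 0.5982 -0.2124  0.2417] [-0.4946  0.4941  0.5057 -0.5055] [-0.6 -0.5 -0.6] 36.3
```

View pics/wrist12b.png

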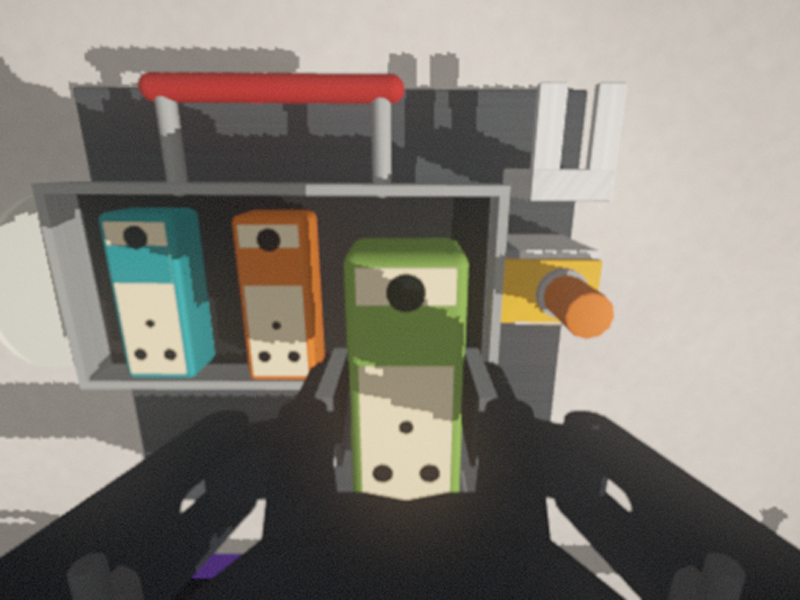

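Emit:
carry_out --rows '[[[0,0,0,0,0,-0.7,30],[0,0,0,0,0,-0.7,30],[0,0,0,0,0,-0.6,30],[0,0,0,0,0,-0.26,30],[0,0,0,0,0,0,30]]]'

```text
time: 19.15
tool_pos: [0.5983, -0.2129, 0.1514]
tool_rot: [0.495, -0.494, -0.505, 0.506]
contact_force: [-0.8, -0.1, -1.0]
gripper_width: 0.432
```

Emit:
carry_out --rows '[[[0,0,0,0,0,-0.03,30],[0,0,0,0,0,0,30],[0,0,0,0,0,0,30]]]'

```text
time: 19.45
tool_pos: [0.5984, -0.2139, 0.1508]
tool_rot: [-0.494, 0.495, 0.505, -0.505]
contact_force: [1.4, -0.2, -1.7]
gripper_width: 0.428
```

Emit:
carry_out --rows '[[[0,0,0,0,0,-0.07,30],[0,0,0,0,0,0,30],[0,0,0,0,0,0,50],[0,0,0,0,0,0,52],[0,0,0,0,0,0,52]]]'

```text
time: 19.95
tool_pos: [0.5981, -0.2141, 0.1474]
tool_rot: [0.495, -0.495, -0.505, 0.505]
contact_force: [-0.3, 0.9, -0.7]
gripper_width: 0.606
```

Emit:
carry_out --rows '[[[0,0,0,0,0,1,52],[0,0,0,0,0,1,52],[0,0,0,0,0,1,52],[0,0,-1,0,0.5,0,60],[0,0,-1,0,0.5,0,60]]]'

```text
time: 20.45
tool_pos: [0.5989, -0.1744, 0.27]
tool_rot: [-0.528, 0.531, 0.469, -0.468]
contact_force: [-1.0, 1.0, -1.3]
gripper_width: 0.702
```

Emit:
carry_out --rows '[[[0,0,0,0,0,0,60],[0,0,0,0,0,0,60],[0,0,0,0,0,0,60]]]'

```text
time: 20.75
tool_pos: [0.598, -0.1746, 0.267]
tool_rot: [0.529, -0.529, -0.469, 0.47]
contact_force: [0.2, -0.1, 0.8]
gripper_width: 0.701
```

```bash
python3 -c "
from h import *
im=snap('wrist','13')
snap('scene','13')"
```

```text
20.75 [ 0.598  -0.1746  0.267 ] [ 0.5289 -0.5286 -0.4693  0.4698] [ 0.2 -0.1  0.8] 59.6
20.8 [ 0.598  -0.1747  0.267 ] [ 0.529  -0.5286 -0.4693  0.4696] [-1.1 -0.2 -0.5] 59.9
```

View pics/wrist13b.png

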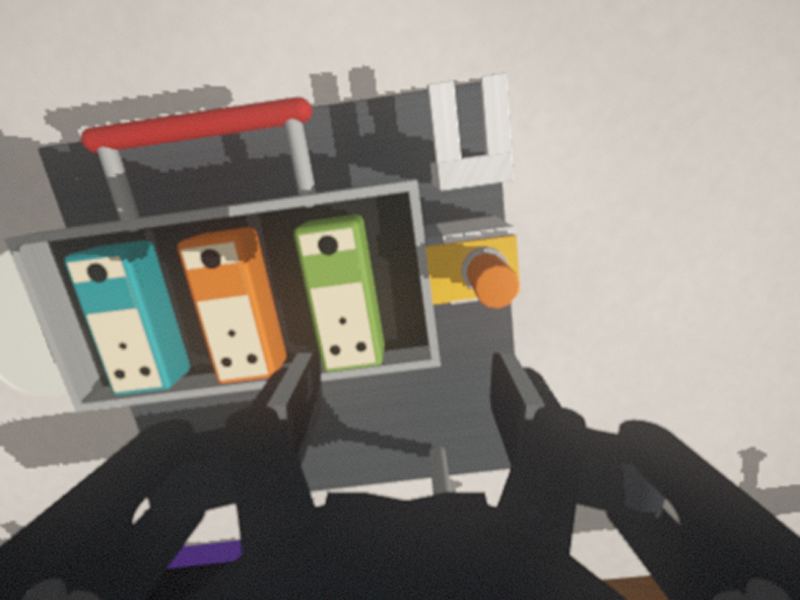

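View pics/scene13b.png

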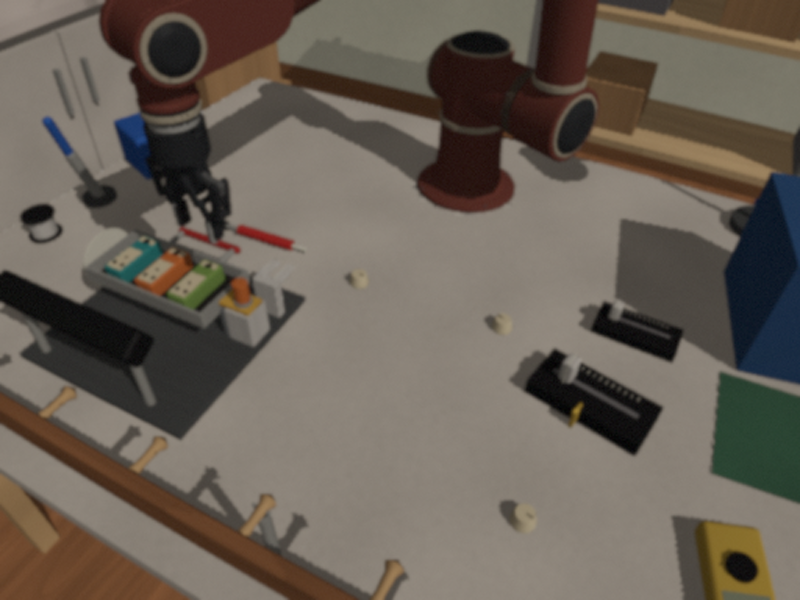

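Emit:
carry_out --rows '[[[0,0,-1,0,0.25,0,60],[0,0,-1,0,0.25,0,60],[0,0,-1,0,0.25,0,60],[0,0,-1,0,0.25,0,60],[0,0,-1,-0.1,0.25,0,60]]]'

```text
time: 21.35
tool_pos: [0.5943, -0.1243, 0.2672]
tool_rot: [0.603, -0.603, -0.369, 0.37]
contact_force: [-0.2, -0.4, -0.0]
gripper_width: 0.702
```

Emit:
carry_out --rows '[[[0,0,-1,0,0,0,60],[0,0,-1,0,0,0,60],[0,0,-1,0,0,0,60],[0,0,-1,0,0,0,60],[0,0,-1,0,0,0,60]]]'

```text
time: 21.85
tool_pos: [0.5942, -0.1246, 0.2673]
tool_rot: [0.658, -0.658, -0.259, 0.259]
contact_force: [-0.1, -0.4, 0.7]
gripper_width: 0.698
```

Emit:
carry_out --rows '[[[0,0,-1,0,0,0,60],[0,0,-1,0,0,0,60],[0,0,-1,0,0,0,60],[0,0,-1,0,0,0,60],[0,0,-1,0,0,0,60]]]'

```text
time: 22.35
tool_pos: [0.5942, -0.1246, 0.2672]
tool_rot: [0.693, -0.693, -0.141, 0.141]
contact_force: [-0.5, -0.0, 0.6]
gripper_width: 0.699
```

Emit:
carry_out --rows '[[[0,0,-1,0,0,0,60],[0,0,-1,0,0,0,60],[0,0,-1,0,0,0,60],[0,0,-1,0,0,0,60],[0,0,-1,0,0,0,60]]]'

```text
time: 22.85
tool_pos: [0.5942, -0.1246, 0.2672]
tool_rot: [-0.707, 0.707, 0.018, -0.019]
contact_force: [0.3, 0.4, 0.3]
gripper_width: 0.7
```

Emit:
carry_out --rows '[[[0,0,-0.5,0,0,0,60],[0,0,0,0,0,0,60],[0,0,0,0,0,0,60]]]'

```text
time: 23.15
tool_pos: [0.5942, -0.1244, 0.2673]
tool_rot: [0.707, -0.707, -0.007, 0.008]
contact_force: [-1.2, -0.4, -0.2]
gripper_width: 0.7
```

```bash
python3 -c "
from h import *
im=snap('wrist','14');C=wcam('14')
for X in ([.5932,-.1253,.121],[.5932,-.1253,.081],[.5092,-.1268,.081]): print(w2pix(C,X)/.64)"
```

```text
23.15 [ 0.5942 -0.1244  0.2673] [ 0.7071 -0.7071 -0.0075  0.0076] [-1.2 -0.4 -0.2] 59.5
[402.58020853 307.65178668]
[403.01593283 287.25814039]
[267.64548913 286.78459986]
```

View pics/wrist14b.png

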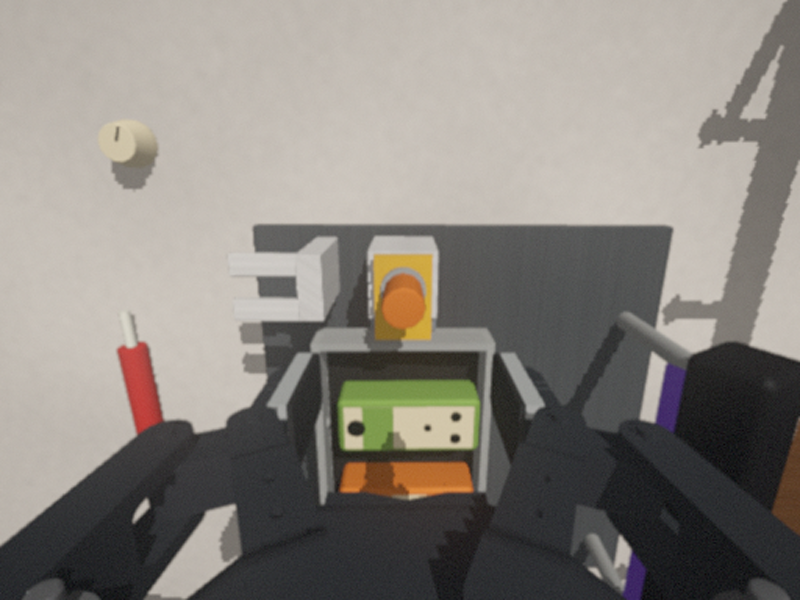

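Emit:
carry_out --rows '[[[0,0,0,0,0,-0.7,50],[0,0,0,0,0,-0.7,50],[0,0,0,0,0,-0.7,50],[0,0,0,0,0,-0.48,50],[0,0,0,0,0,0,50]]]'

```text
time: 23.7
tool_pos: [0.5921, -0.1234, 0.1603]
tool_rot: [0.708, -0.706, -0.005, 0.01]
contact_force: [-0.4, 0.2, -0.3]
gripper_width: 0.582
```

Emit:
carry_out --rows '[[[0,0,0,0,0,0,50],[0,0,0,0,0,0,15],[0,0,0,0,0,0,15],[0,0,0,0,0,0,15],[0,0,0,0,0,0,15]]]'

```text
time: 24.2
tool_pos: [0.5943, -0.1244, 0.1666]
tool_rot: [-0.707, 0.707, 0.007, -0.008]
contact_force: [-4.8, 1.0, 5.1]
gripper_width: 0.261
```

Emit:
carry_out --rows '[[[0,0,0,0,0,0,15],[0,0,0,0,0,0,15],[0,0,0,0,0,0,15]]]'

```text
time: 24.5
tool_pos: [0.5943, -0.1244, 0.1666]
tool_rot: [-0.707, 0.707, 0.007, -0.008]
contact_force: [-5.1, -0.1, 6.3]
gripper_width: 0.262
```

```bash
python3 -c "
from h import *
im=snap('wrist','15')"
```

```text
24.5 [ 0.5943 -0.1244  0.1666] [-0.7067  0.7074  0.0074 -0.0076] [-5.1 -0.1  6.3] 22.3
```

View pics/wrist15b.png

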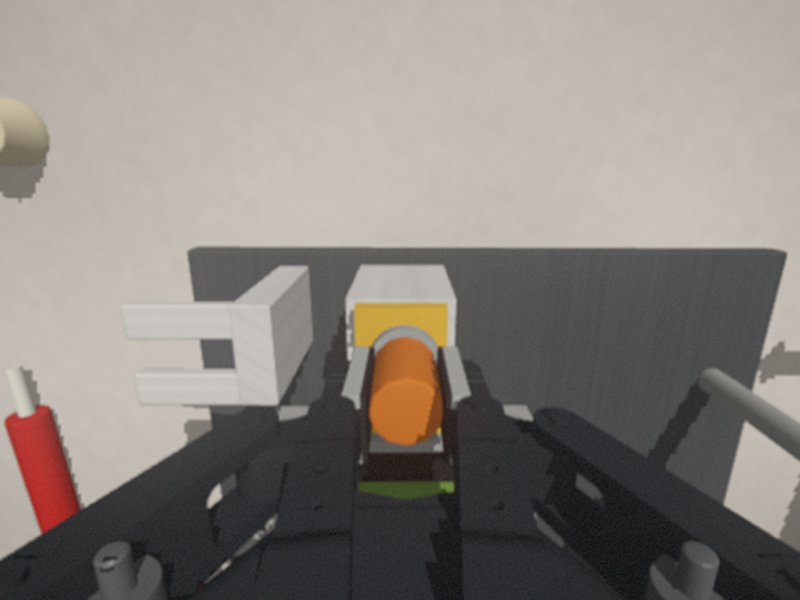

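Emit:
carry_out --rows '[[[0,0,0,0,0,0.3,15],[0,0,0,0,0,0.3,15],[0,0,0,0,0,0.4,15],[0,0,0,0,0,0.4,15],[0,0,0,0,0,0.4,15]]]'

```text
time: 25.05
tool_pos: [0.5945, -0.1241, 0.2386]
tool_rot: [-0.707, 0.707, 0.008, -0.007]
contact_force: [-0.3, -0.3, -0.4]
gripper_width: 0.26
```

Emit:
carry_out --rows '[[[0,0,0,0,0,0.1,15],[0,0,0,0,0,0,15],[0,0,0,0,0,0,15]]]'

```text
time: 25.35
tool_pos: [0.5939, -0.1239, 0.2397]
tool_rot: [0.707, -0.707, -0.007, 0.008]
contact_force: [0.4, 0.2, -1.5]
gripper_width: 0.264
```

```bash
python3 -c "
from h import *
im=snap('wrist','16');snap('scene','16');crop('pics/scene16.png',60,80,180,135,4,'pics/c16.png')"
```

```text
25.35 [ 0.5939 -0.1239  0.2397] [ 0.7072 -0.7069 -0.0071  0.0078] [ 0.4  0.2 -1.5] 22.5
25.4 [ 0.5937 -0.1238  0.2392] [ 0.7073 -0.7068 -0.0068  0.008 ] [-0.   0.6 -0.9] 22.2
```

View pics/wrist16b.png

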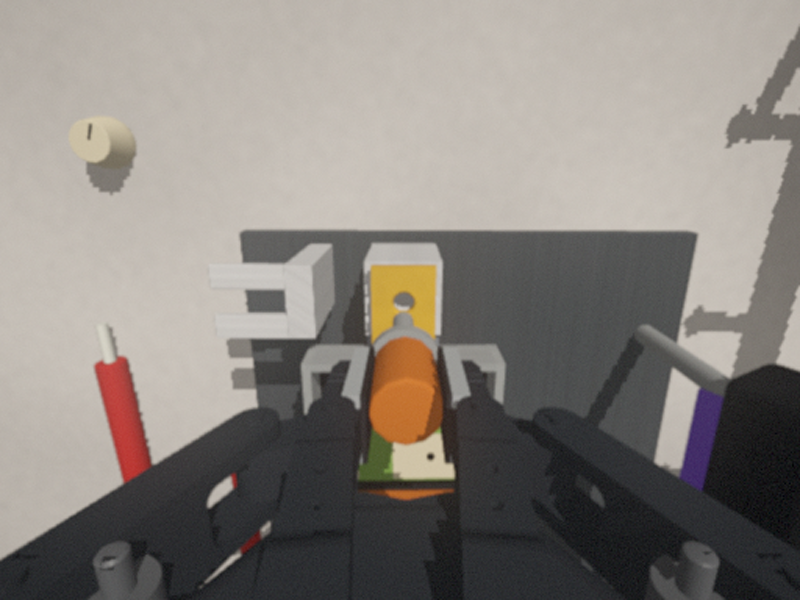

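View pics/c16.png

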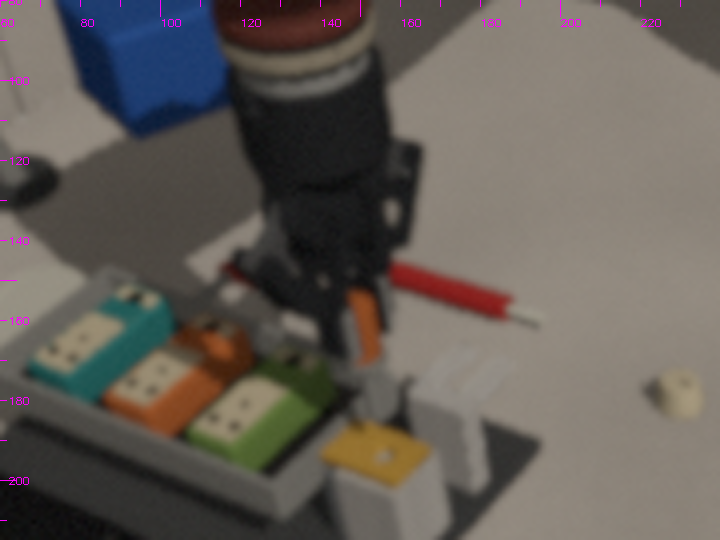

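Emit:
carry_out --rows '[[[0,0,0,-0.5,0,0,15],[0,0,0,-0.5,0,0,15],[0,0,0,-0.5,0,0,15],[0,0,0,-0.5,-0.04,0,15],[0,0,0,-0.1,0,0,15]]]'

```text
time: 25.95
tool_pos: [0.5085, -0.1254, 0.2391]
tool_rot: [0.707, -0.707, -0.006, 0.008]
contact_force: [0.5, -0.4, -0.5]
gripper_width: 0.26
```

Emit:
carry_out --rows '[[[0,0,0,0,0,0,15],[0,0,0,0,0,0,15],[0,0,0,0,0,0,15]]]'

```text
time: 26.25
tool_pos: [0.5108, -0.1256, 0.2403]
tool_rot: [0.707, -0.707, -0.008, 0.007]
contact_force: [-0.4, -0.8, -0.2]
gripper_width: 0.26
```

```bash
python3 -c "
from h import *
im=snap('wrist','17');crop('pics/wrist17.png',160,120,180,135,4,'pics/c17.png')
C=wcam('17');
for X in ([.5092,-.1268,.081],[.5102,-.1258,.081],[.4910,-.1343+.0,.081]): print(w2pix(C,X))"
```

```text
26.25 [ 0.5108 -0.1256  0.2403] [ 0.7071 -0.707  -0.0076  0.0074] [-0.4 -0.8 -0.2] 22.1
[256.92551248 192.51570792]
[258.08910465 191.44945366]
[236.17175683 200.19268504]
```

View pics/c17.png

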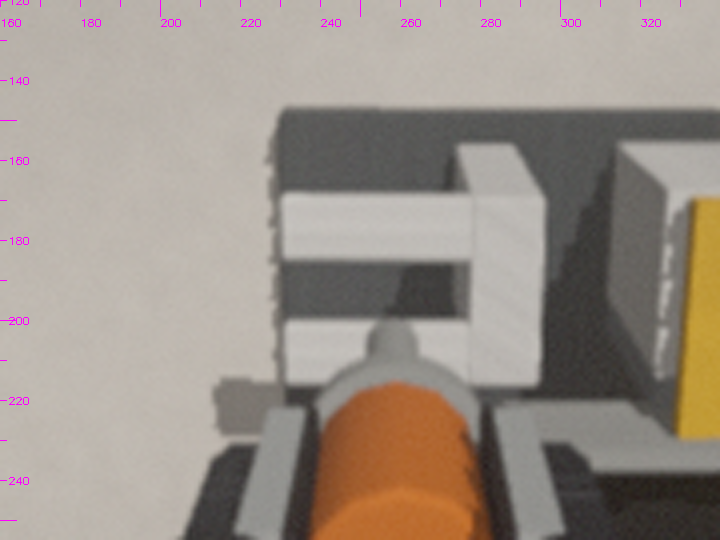

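Emit:
carry_out --rows '[[[0,0,0,-0.04,-0.02,-0.4,15],[0,0,0,0,0,-0.3,15],[0,0,0,0,0,0,15],[0,0,0,0,0,0,15]]]'

```text
time: 26.7
tool_pos: [0.5081, -0.1262, 0.211]
tool_rot: [0.707, -0.707, -0.007, 0.008]
contact_force: [0.3, -0.4, -0.8]
gripper_width: 0.259
```

```bash
python3 -c "
from h import *
im=snap('wrist','18');crop('pics/wrist18.png',160,120,180,135,4,'pics/c18.png');snap('side','18');crop('pics/side18.png',220,90,130,110,6,'pics/c18s.png')"
```

```text
26.7 [ 0.5081 -0.1262  0.211 ] [ 0.7074 -0.7068 -0.0067  0.0082] [ 0.3 -0.4 -0.8] 22.0
26.75 [ 0.5085 -0.1263  0.2119] [ 0.7072 -0.707  -0.0072  0.0077] [ 0.4  0.7 -1.5] 22.3
```

View pics/c18.png

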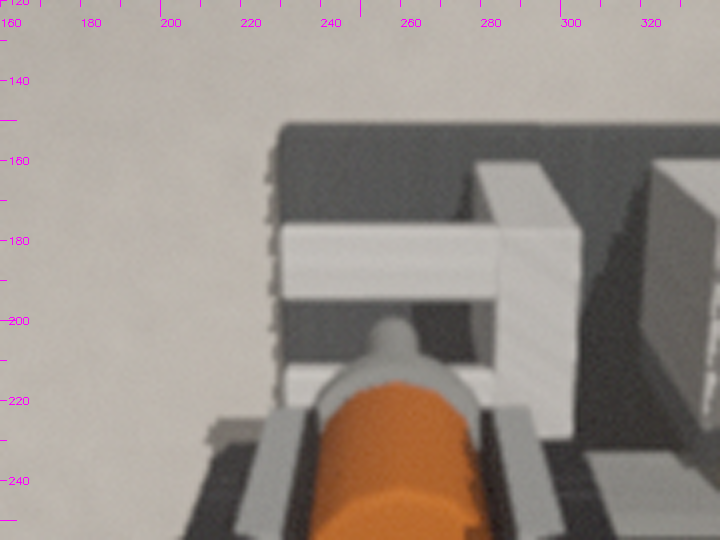

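View pics/c18s.png

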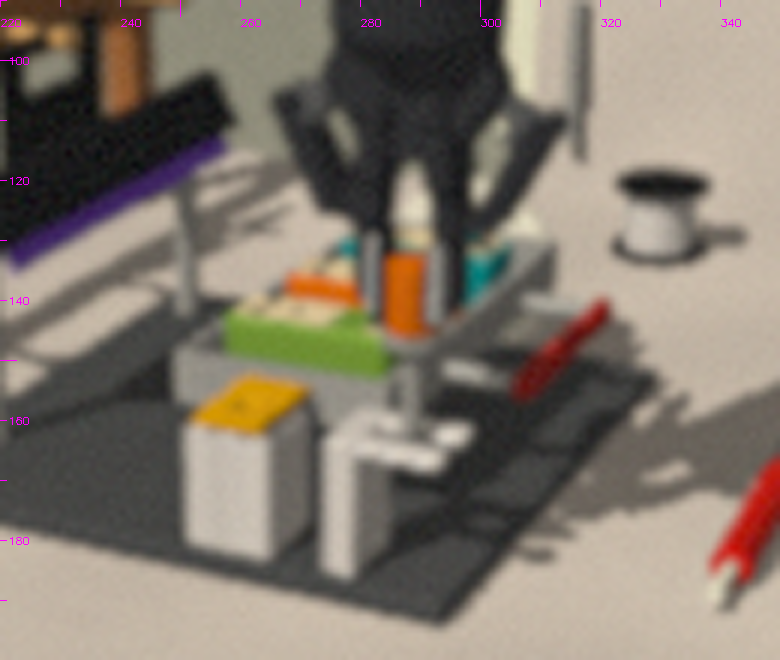

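Emit:
carry_out --rows '[[[0,0,0,0,0,-0.3,15],[0,0,0,0,0,-0.3,15],[0,0,0,0,0,-0.3,15],[0,0,0,0,0,-0.1,15],[0,0,0,0,0,0,15]]]'

```text
time: 27.3
tool_pos: [0.5078, -0.1261, 0.1707]
tool_rot: [0.707, -0.707, -0.006, 0.008]
contact_force: [-0.4, 0.9, -0.7]
gripper_width: 0.262
```

Emit:
carry_out --rows '[[[0,0,0,0,0,0,15],[0,0,0,0,0,0,15],[0,0,0,0,0,-0.05,15],[0,0,0,0,0,0,15]]]'

```text
time: 27.7
tool_pos: [0.5086, -0.1264, 0.1704]
tool_rot: [-0.707, 0.707, 0.008, -0.007]
contact_force: [0.3, 0.0, -1.6]
gripper_width: 0.257
```

Free of contact forces, ~3 mm above rest. Lower a bit more and release.

Emit:
carry_out --rows '[[[0,0,0,0,0,-0.08,15],[0,0,0,0,0,0,15],[0,0,0,0,0,0,15]]]'

```text
time: 28.0
tool_pos: [0.5085, -0.1264, 0.167]
tool_rot: [0.707, -0.707, -0.007, 0.008]
contact_force: [-0.1, -0.1, -1.6]
gripper_width: 0.26
```

Emit:
carry_out --rows '[[[0,0,0,0,0,0,35],[0,0,0,0,0,0,50],[0,0,0,0,0,0,50],[0,0,0,0,0,0,50]]]'

```text
time: 28.4
tool_pos: [0.5086, -0.1264, 0.1672]
tool_rot: [-0.707, 0.707, 0.007, -0.007]
contact_force: [0.7, -0.0, 0.2]
gripper_width: 0.587
```

Emit:
carry_out --rows '[[[0,0,0,0,0,0.5,50],[0,0,0,0,0,1,50],[0,0,0,0,0,1,50],[0,0,0,0,0,0,50]]]'

```text
time: 28.8
tool_pos: [0.5113, -0.1275, 0.2746]
tool_rot: [-0.705, 0.709, 0.012, -0.003]
contact_force: [1.1, -0.3, 1.1]
gripper_width: 0.588
```

```bash
python3 -c "
from h import *
im=snap('wrist','19');snap('side','19');crop('pics/side19.png',220,90,130,110,6,'pics/c19s.png')"
```

```text
28.8 [ 0.5113 -0.1275  0.2746] [-0.7053  0.7088  0.0116 -0.0033] [ 1.1 -0.3  1.1] 50.0
28.85 [ 0.5102 -0.127   0.2714] [-0.706   0.7081  0.01   -0.0048] [-0.9 -0.3 -0.2] 49.9
```

View pics/wrist19b.png

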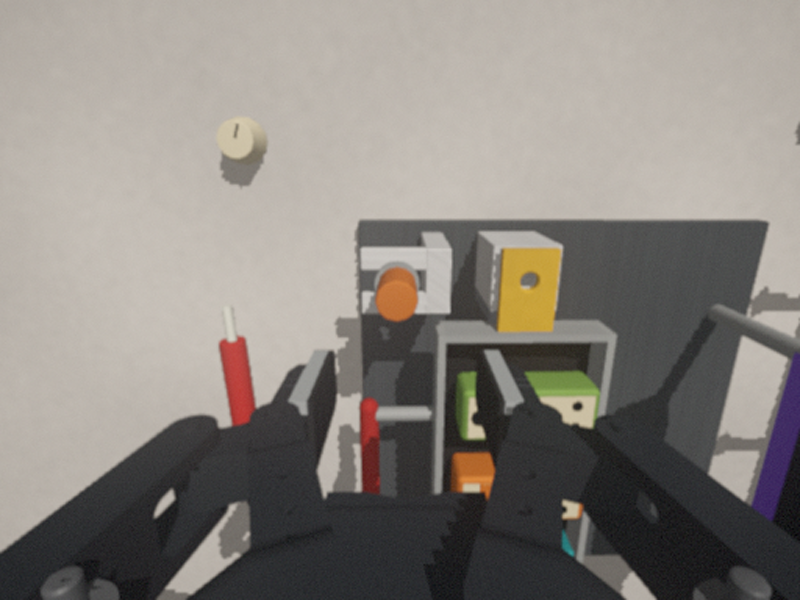

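View pics/c19s.png

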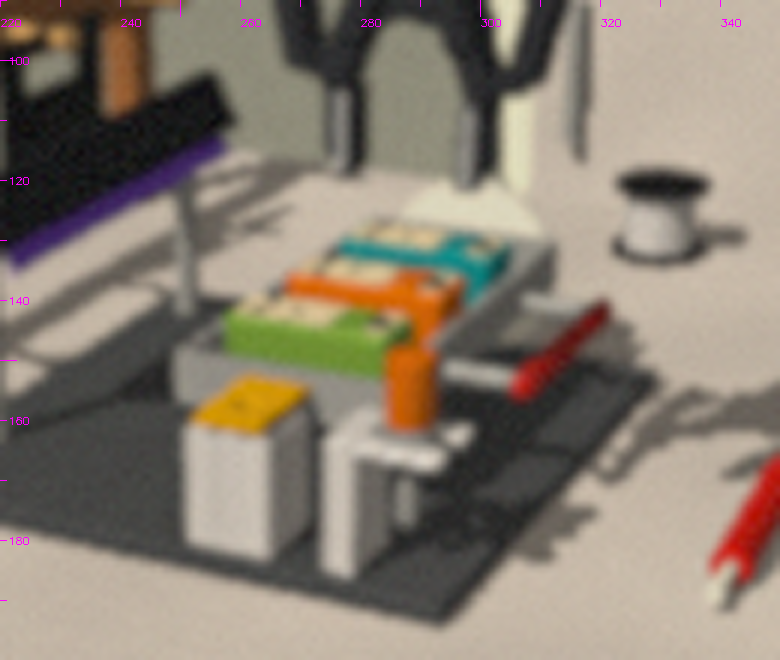

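Emit:
carry_out --rows '[[[0,0,-1,0,1,0.2,50],[0,0,-1,0,1,0.2,50],[0,0,-1,0,1,0.2,50],[0,0,0,0,1,0.2,50],[0,0,0,0,1,0,50]]]'

```text
time: 29.4
tool_pos: [0.5081, 0.0751, 0.2983]
tool_rot: [-0.704, 0.704, -0.067, 0.066]
contact_force: [0.6, -0.8, -0.5]
gripper_width: 0.587
```

Emit:
carry_out --rows '[[[0,0,0,-0.25,1,0,50],[0,0,0,-0.25,1,0,50],[0,0,0,-0.25,1,0,50],[0,0,0,-0.25,1,0,50],[0,0,0,-0.25,1,0,50]]]'

```text
time: 29.9
tool_pos: [0.4572, 0.2749, 0.2968]
tool_rot: [-0.703, 0.705, -0.068, 0.065]
contact_force: [0.7, 0.2, 0.2]
gripper_width: 0.585
```

Emit:
carry_out --rows '[[[0,0,0,0,1,0,50],[0,0,0,0,0.4,0,50],[0,0,0,0,0,0,50],[0,0,0,0,0,0,50],[0,0,0,0,0,0,50]]]'

```text
time: 30.4
tool_pos: [0.4588, 0.3283, 0.2984]
tool_rot: [-0.704, 0.704, -0.067, 0.067]
contact_force: [1.0, 0.8, -0.4]
gripper_width: 0.587
```

```bash
python3 -c "
from h import *
im=snap('wrist','20');crop('pics/wrist20.png',170,50,200,150,4,'pics/c20.png')"
```

```text
30.4 [0.4588 0.3283 0.2984] [-0.7035  0.7043 -0.0674  0.0668] [ 1.   0.8 -0.4] 49.9
```

View pics/wrist20b.png

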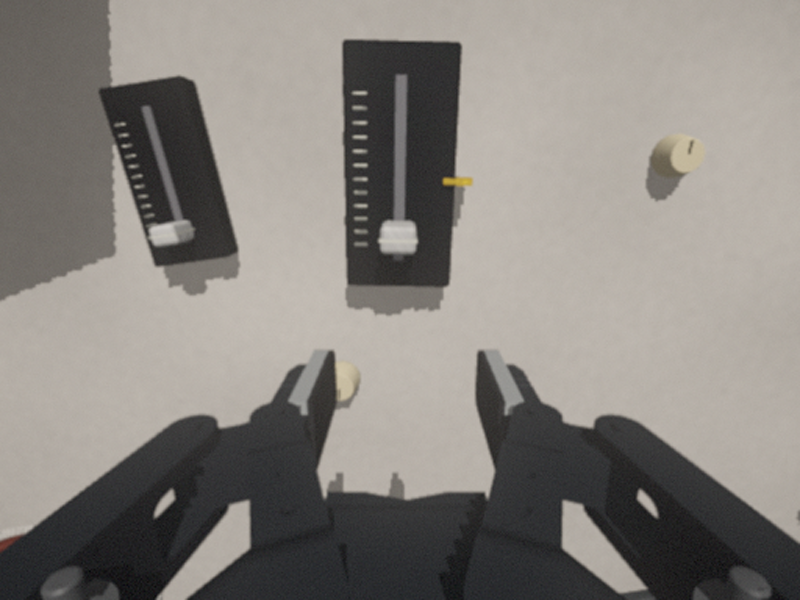

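View pics/c20.png

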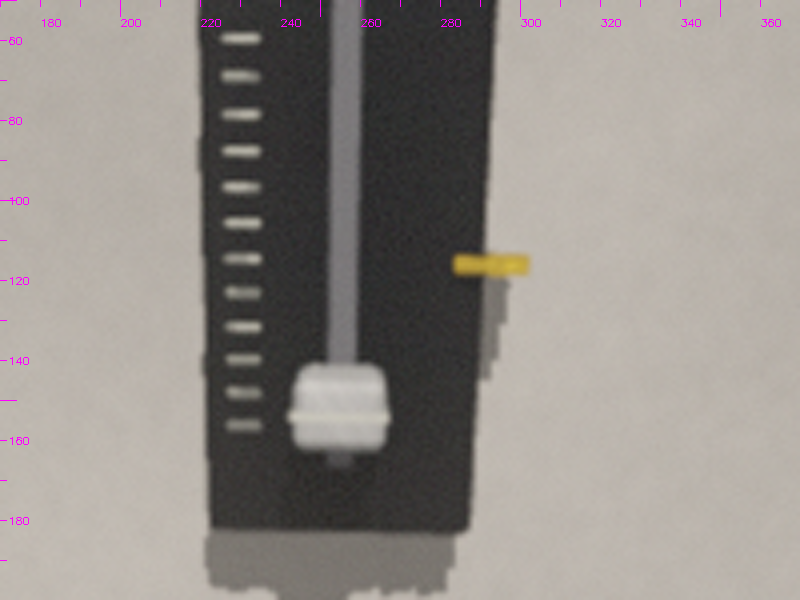

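Run:
```python
from h import *
im=cv2.imread("pics/wrist20.png");C=wcam("20")
m=(cv2.cvtColor(im,cv2.COLOR_BGR2HSV)[...,2]<75);k=np.zeros_like(m);k[20:190,210:300]=1
q,f=boxfit(im,C,(.085,.18,.03),m&k,[.4678,.3928,-.2]); print("fb",q.round(4),f)
c,s=np.cos(q[2]),np.sin(q[2])
def loc(P): d=np.array(P)[:2]-q[:2]; return np.round([c*d[0]+s*d[1],-s*d[0]+c*d[1]],4)
for v in (59.5,105.7,114.5,156.2): print("tick",loc(pix2w(C,230,v,.03)))
for z in (.02,.03,.035,.04,.05): print("clip",z,loc(pix2w(C,283,116,z)),loc(pix2w(C,301,116,z)))
for v in (141,153.5,162): print("grip",v,loc(pix2w(C,254,v,.07)),loc(pix2w(C,254,v,.031)))
print(pix2w(C,254,153.5,.07))
g=q[:2]+np.array([-s,c])*(-.055); print("grip at travel0",g)
Rt=rot(state()["tool_rot"]);print(np.degrees(np.arctan2(Rt[1,0],Rt[0,0])),np.degrees(q[2]))
S=cam("side")
```

```text
fb [ 0.4666  0.3929 -0.207 ] 0.043266177597722555
tick [-0.0293  0.0563]
tick [-0.03    0.0062]
tick [-0.0301 -0.0038]
tick [-0.0308 -0.054 ]
clip 0.02 [ 0.0339 -0.0048] [ 0.056  -0.0044]
clip 0.03 [ 0.0331 -0.0045] [ 0.0546 -0.0041]
clip 0.035 [ 0.0327 -0.0043] [ 0.0538 -0.004 ]
clip 0.04 [ 0.0323 -0.0041] [ 0.0531 -0.0038]
clip 0.05 [ 0.0314 -0.0038] [ 0.0516 -0.0035]
grip 141 [-0.0005 -0.0298] [-0.0012 -0.0346]
grip 153.5 [-0.0003 -0.0434] [-0.001  -0.0499]
grip 162 [-0.0002 -0.0528] [-0.0009 -0.0606]
[0.45735624 0.35051379 0.07      ]
grip at travel0 [0.45526978 0.33909107]
-10.905245230619805 -11.860799925939208
```

Emit:
carry_out --rows '[[[0,0,-0.22,-0.03,0.55,-1,45],[0,0,0,0,0,-1,45],[0,0,0,0,0,-1,45],[0,0,0,0,0,-0.8,45],[0,0,0,0,0,0,45]]]'

```text
time: 30.95
tool_pos: [0.4546, 0.3487, 0.1414]
tool_rot: [-0.701, 0.706, -0.076, 0.069]
contact_force: [-0.1, -0.4, 0.5]
gripper_width: 0.531
```

Emit:
carry_out --rows '[[[0,0,0,0,0,0,45],[0,0,0,0,0,0,45]]]'

```text
time: 31.15
tool_pos: [0.459, 0.352, 0.15]
tool_rot: [0.704, -0.702, 0.071, -0.074]
contact_force: [-0.4, 0.0, 1.1]
gripper_width: 0.529
```

```bash
python3 -c "
from h import *
im=snap('wrist','21')"
```

```text
31.15 [0.459 0.352 0.15 ] [ 0.7043 -0.7025  0.0709 -0.0735] [-0.4  0.   1.1] 45.0
```

View pics/wrist21b.png

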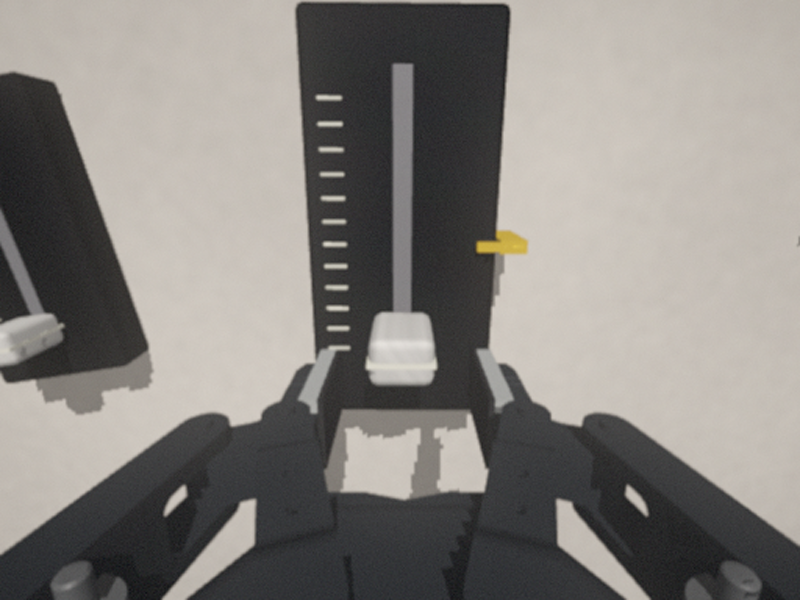

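Emit:
carry_out --rows '[[[0,0,0,0,0,-0.5,45],[0,0,0,0,0,-0.4,45],[0,0,0,0,0,0,45],[0,0,0,0,0,0,15],[0,0,0,0,0,0,15]]]'

```text
time: 31.7
tool_pos: [0.4575, 0.3519, 0.112]
tool_rot: [0.704, -0.703, 0.072, -0.072]
contact_force: [-1.3, -0.0, 1.0]
gripper_width: 0.296
```

Emit:
carry_out --rows '[[[0,0,0,0,0,0,15],[0,0,0,0,0,0,15],[0,0,0,0,0,0,15],[0,0,0,0,0,0,15]]]'

```text
time: 32.1
tool_pos: [0.4575, 0.3519, 0.1119]
tool_rot: [0.704, -0.703, 0.072, -0.072]
contact_force: [-3.9, 0.2, 5.6]
gripper_width: 0.293
```

```bash
python3 -c "
from h import *
im=snap('wrist','22')"
```

```text
32.1 [0.4575 0.3519 0.1119] [ 0.7036 -0.7032  0.0719 -0.072 ] [-3.9  0.2  5.6] 24.9
```

View pics/wrist22b.png

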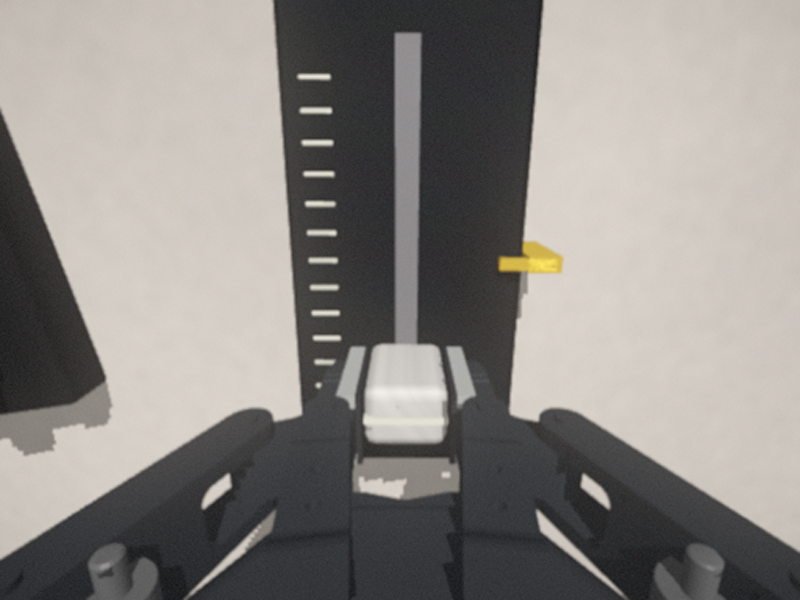

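Emit:
carry_out --rows '[[[0,0,0,0.05,0.24,0,15],[0,0,0,0.05,0.24,0,15],[0,0,0,0.05,0.24,0,15],[0,0,0,0.05,0.24,0,15],[0,0,0,0,0,0,15]]]'

```text
time: 32.65
tool_pos: [0.4659, 0.3913, 0.112]
tool_rot: [0.704, -0.703, 0.071, -0.072]
contact_force: [-1.8, 2.1, 4.8]
gripper_width: 0.293
```

Emit:
carry_out --rows '[[[0,0,0,0,0,0,15],[0,0,0,0,0,0,15],[0,0,0,0,0,0,15]]]'

```text
time: 32.95
tool_pos: [0.4657, 0.3903, 0.1119]
tool_rot: [0.704, -0.703, 0.072, -0.072]
contact_force: [-2.7, 2.0, 5.3]
gripper_width: 0.292
```

Run:
```python
from h import *
im=snap('wrist','23');C=wcam('23')
crop('pics/wrist23.png',170,100,200,150,4,'pics/c23.png')
snap('side','23');crop('pics/side23.png',110,250,140,110,5,'pics/c23s.png')
```

```text
32.95 [0.4657 0.3903 0.1119] [ 0.704  -0.7028  0.0717 -0.0724] [-2.7  2.   5.3] 24.9
33.0 [0.4657 0.3903 0.112 ] [ 0.7041 -0.7028  0.0717 -0.0724] [-3.1  1.7  6.2] 25.0
```

View pics/c23.png

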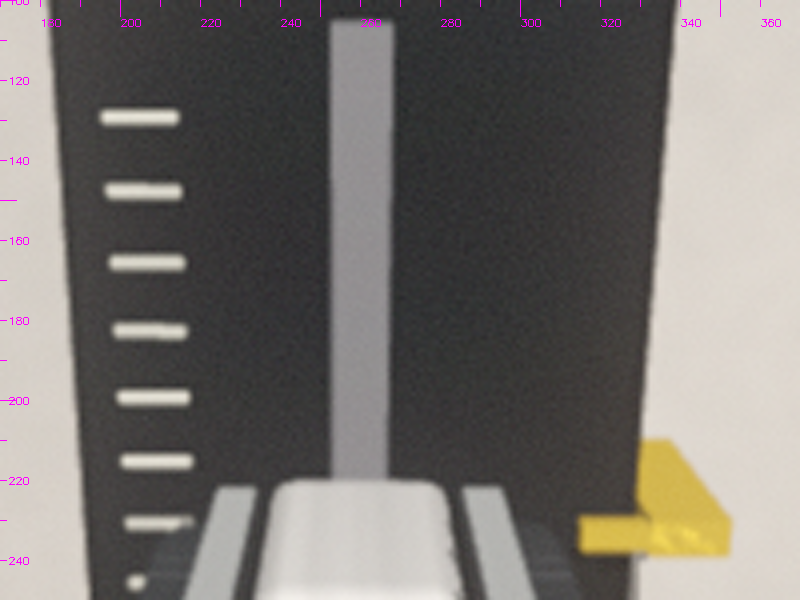

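View pics/c23s.png

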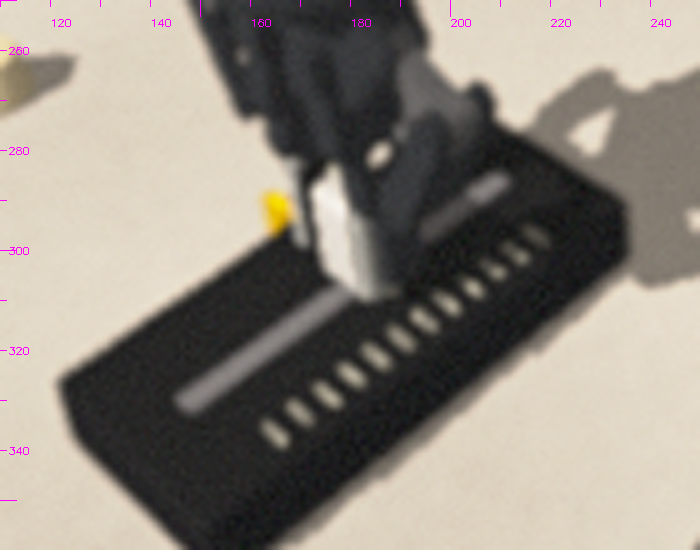

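Run:
```python
from h import *
C=wcam('23'); q=np.array([.4666,.3929]);y=-.207;c,s=np.cos(y),np.sin(y)
def loc(P): d=np.array(P)[:2]-q; return np.round([c*d[0]+s*d[1],-s*d[0]+c*d[1]],4)
for v in (129,198.8,215,230.7): print("tick",loc(pix2w(C,207,v,.03)))
for z in (.03,.035,.04,.045): print("clip",z,loc(pix2w(C,313,233.5,z)),loc(pix2w(C,350,233.5,z)),loc(pix2w(C,345,229,z)),loc(pix2w(C,345,238,z)), loc(pix2w(C,334,210,0.)))
print("grip front base",loc(pix2w(C,258,220,.031)), "tcp",loc(state()["tool_pos"]))
W=wcam('20')
for z in (.03,.035,.04,.045): print("clip20",z,loc(pix2w(W,292,114.,z)),loc(pix2w(W,292,118,z)))
```

```text
tick [-0.0285  0.0569]
tick [-0.0305  0.0169]
tick [-0.031   0.0067]
tick [-0.0315 -0.0035]
clip 0.03 [ 0.0328 -0.0052] [ 0.0552 -0.0051] [ 0.0519 -0.0022] [ 0.0525 -0.0082] [ 0.0531 -0.0015]
clip 0.035 [ 0.0317 -0.0028] [ 0.0534 -0.0027] [0.0502 0.0001] [ 0.0507 -0.0056] [ 0.0531 -0.0015]
clip 0.04 [ 0.0306 -0.0004] [ 0.0516 -0.0003] [0.0485 0.0025] [ 0.049  -0.0031] [ 0.0531 -0.0015]
clip 0.045 [0.0295 0.0021] [0.0498 0.0021] [0.0468 0.0048] [ 0.0473 -0.0006] [ 0.0531 -0.0015]
grip front base [-0.0007  0.004 ] tcp [-0.0004 -0.0028]
clip20 0.03 [ 0.0437 -0.002 ] [ 0.0439 -0.0066]
clip20 0.035 [ 0.0431 -0.0018] [ 0.0433 -0.0064]
clip20 0.04 [ 0.0425 -0.0017] [ 0.0428 -0.0062]
clip20 0.045 [ 0.042  -0.0016] [ 0.0422 -0.006 ]
```

Emit:
carry_out --rows '[[[0,0,0,0,0,0,30],[0,0,0,0,0,0,45],[0,0,0,0,0,0,45],[0,0,0,0,0,0.8,45],[0,0,0,-0.1,-0.5,0.9,45]]]'

```text
time: 33.55
tool_pos: [0.4606, 0.37, 0.1778]
tool_rot: [-0.703, 0.704, -0.072, 0.07]
contact_force: [1.0, -0.3, 1.0]
gripper_width: 0.527
```

Emit:
carry_out --rows '[[[0,0,0,-0.1,-0.5,0.9,45],[0,0,0,-0.1,-0.5,0.9,45],[0,0,0,0,0,0,45],[0,0,0,0,0,0,45],[0,0,0,0,0,0,45]]]'

```text
time: 34.05
tool_pos: [0.4528, 0.3297, 0.2495]
tool_rot: [-0.703, 0.704, -0.073, 0.071]
contact_force: [0.3, 0.3, -0.3]
gripper_width: 0.527
```

Run:
```python
from h import *
im=snap('wrist','24');C=wcam('24')
crop('pics/wrist24.png',170,70,200,150,4,'pics/c24.png')
```

```text
34.05 [0.4528 0.3297 0.2495] [-0.7029  0.7039 -0.0727  0.0712] [ 0.3  0.3 -0.3] 44.8
```

View pics/c24.png

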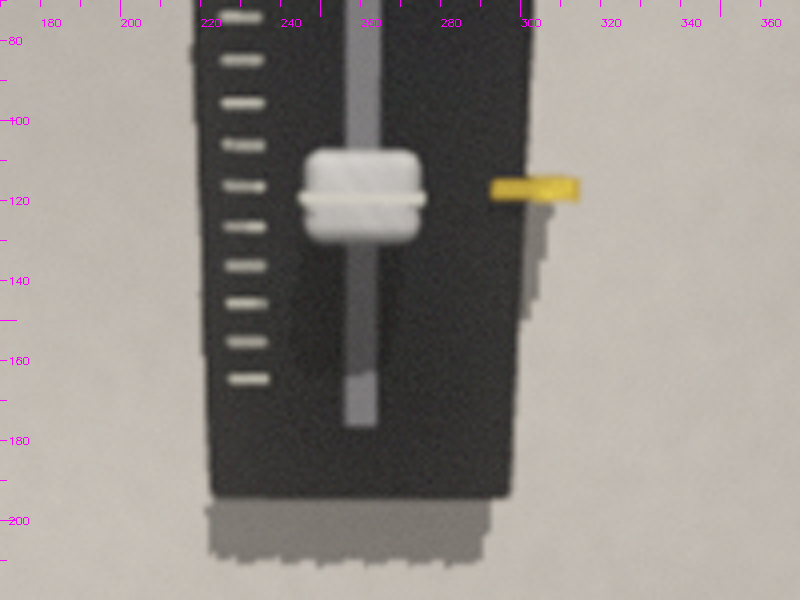

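Run:
```python
from h import *
C=wcam('24'); q=np.array([.4666,.3929]);y=-.207;c,s=np.cos(y),np.sin(y)
def loc(P): d=np.array(P)[:2]-q; return np.round([c*d[0]+s*d[1],-s*d[0]+c*d[1]],4)
for v in (74,116.5,164.5): print("tick",loc(pix2w(C,228,v,.03)))
for z in (.03,.035,.04): print("clip",loc(pix2w(C,303,114.5,z)),loc(pix2w(C,303,120,z)))
for v in (108,119,130): print("grip",loc(pix2w(C,258,v,.07)))
```

```text
tick [-0.0315  0.0366]
tick [-0.0327 -0.0037]
tick [-0.0341 -0.0536]
clip [ 0.0439 -0.0015] [ 0.0441 -0.0069]
clip [ 0.0431 -0.0013] [ 0.0434 -0.0067]
clip [ 0.0423 -0.0012] [ 0.0426 -0.0065]
grip [-0.0018  0.0051]
grip [-0.0017 -0.0043]
grip [-0.0017 -0.0138]
```

Emit:
carry_out --rows '[[[0,0,1,0,-1,0,45],[0,0,1,0,-1,0,45],[0,0,1,0,-1,0,45],[0,0,0.2,0,-1,0,45],[0,0,0,0,-1,0,45]]]'

```text
time: 34.6
tool_pos: [0.4526, 0.1288, 0.2492]
tool_rot: [-0.707, 0.707, 0.006, -0.009]
contact_force: [0.6, -0.1, 0.7]
gripper_width: 0.525
```

Emit:
carry_out --rows '[[[0,0,0,0,-1,0,45],[0,0,0,0,-1,0,45],[0,0,0,0,-1,0,45],[0,0,0,0,-1,0,45],[0,0,0,0,-1,0,45]]]'

```text
time: 35.1
tool_pos: [0.4527, -0.0712, 0.2494]
tool_rot: [0.707, -0.707, -0.006, 0.008]
contact_force: [1.3, 0.3, 0.4]
gripper_width: 0.526
```

Emit:
carry_out --rows '[[[0,0,0,0.25,-1,0,42],[0,0,0,0.25,-1,0,42],[0,0,0,0.25,-1,0,42],[0,0,0,0.2,-1,0,42],[0,0,0,0,-1,0,42]]]'

```text
time: 35.6
tool_pos: [0.4916, -0.2712, 0.2489]
tool_rot: [0.708, -0.706, -0.006, 0.008]
contact_force: [0.2, 0.5, -0.1]
gripper_width: 0.494
```

Emit:
carry_out --rows '[[[0,0,0,0,-0.25,0,42],[0,0,0,0,0,0,42],[0,0,0,0,0,0,42],[0,0,0,0,0,0,42]]]'

```text
time: 36.0
tool_pos: [0.4914, -0.2785, 0.2505]
tool_rot: [0.707, -0.707, -0.007, 0.008]
contact_force: [-0.9, -0.4, -0.1]
gripper_width: 0.487
```

Run:
```python
from h import *
im=snap('wrist','25');C=wcam('25')
for l in ([.4911,-.2822,.072],[.4911-.0012,-.2822+.067,.072]): print(w2pix(C,l)/.64)
```

```text
36.0 [ 0.4914 -0.2785  0.2505] [ 0.7074 -0.7067 -0.0072  0.0078] [-0.9 -0.4 -0.1] 41.4
[404.09930718 295.5383195 ]
[404.39207227 181.27132211]
```

View pics/wrist25b.png

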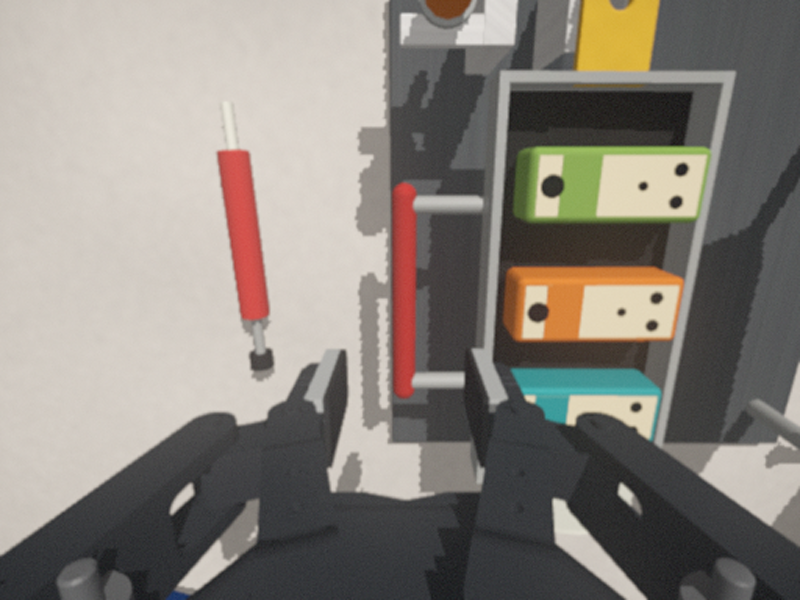

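Emit:
carry_out --rows '[[[0,0,0,0,0,-0.9,42],[0,0,0,0,0,-0.9,42],[0,0,0,0,0,-0.8,42],[0,0,0,0,0,-0.4,42],[0,0,0,0,0,-0.13,42]]]'

```text
time: 36.55
tool_pos: [0.4906, -0.2786, 0.1239]
tool_rot: [0.708, -0.706, -0.006, 0.008]
contact_force: [-0.6, -0.5, -0.6]
gripper_width: 0.488
```

Emit:
carry_out --rows '[[[0,0,0,0,0,0,42],[0,0,0,0,0,0,42],[0,0,0,0,0,0,42]]]'

```text
time: 36.85
tool_pos: [0.4924, -0.2807, 0.128]
tool_rot: [-0.706, 0.708, 0.008, -0.006]
contact_force: [0.5, 0.2, 0.1]
gripper_width: 0.491
```

Emit:
carry_out --rows '[[[0,0,0,0,0,0,8],[0,0,0,0,0,0,8],[0,0,0,0,0,0,8],[0,0,0,0,0,0,8],[0,0,0,0,0,0,8]]]'

```text
time: 37.35
tool_pos: [0.4902, -0.2804, 0.1262]
tool_rot: [-0.707, 0.707, 0.006, -0.008]
contact_force: [-6.4, -1.0, 2.9]
gripper_width: 0.136
```

Run:
```python
from h import *
im=snap('wrist','26');snap('scene','26')
```

```text
37.35 [ 0.4902 -0.2804  0.1262] [-0.7069  0.7072  0.0057 -0.0083] [-6.4 -1.   2.9] 11.5
37.4 [ 0.4902 -0.2804  0.1262] [-0.7069  0.7072  0.0058 -0.0083] [-5.9 -0.   4.3] 11.8
```

View pics/wrist26b.png

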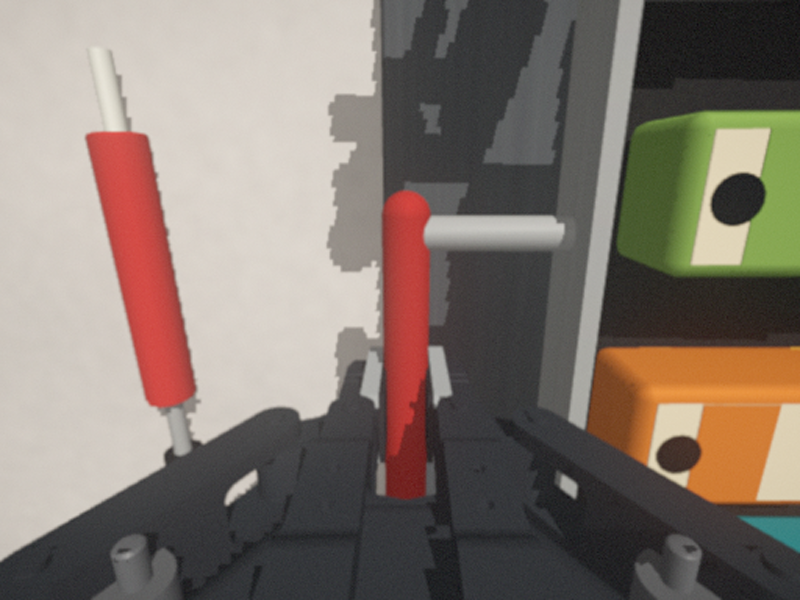

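Emit:
carry_out --rows '[[[0,0,0,0.012,0,0.091,8],[0,0,0,0.015,0,0.091,8],[0,0,0,0.018,0,0.09,8],[0,0,0,0.022,0,0.09,8],[0,0,0,0.025,0,0.089,8]]]'

```text
time: 37.95
tool_pos: [0.4932, -0.2803, 0.1422]
tool_rot: [-0.707, 0.707, 0.005, -0.009]
contact_force: [-6.5, -5.8, -3.4]
gripper_width: 0.143
```

Run:
```python
from h import *
im=snap('scene','27');crop('pics/scene27.png',0,120,200,145,4,'pics/c27.png')
```

```text
37.95 [ 0.4932 -0.2803  0.1422] [-0.7069  0.7072  0.0052 -0.0088] [-6.5 -5.8 -3.4] 12.2
```

View pics/c27.png

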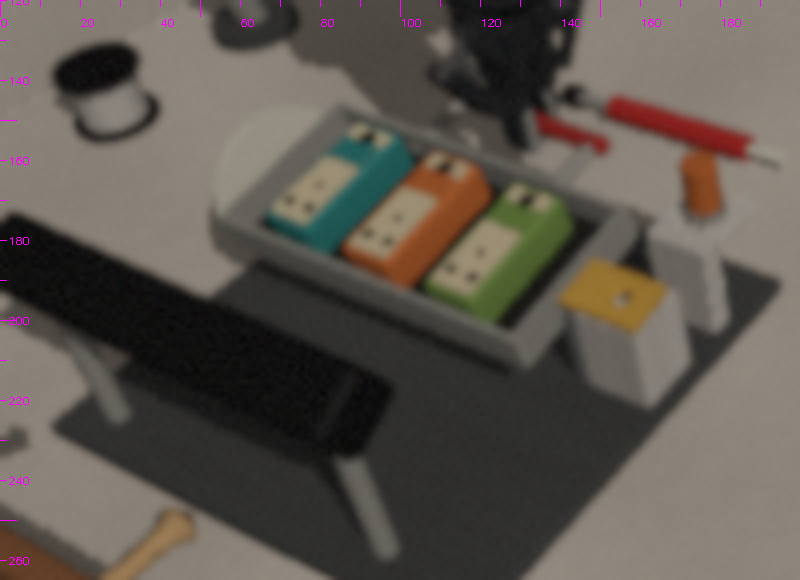

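Emit:
carry_out --rows '[[[0,0,0,0.028,0,0.088,8],[0,0,0,0.031,0,0.087,8],[0,0,0,0.034,0,0.086,8],[0,0,0,0.037,0,0.085,8],[0,0,0,0.04,0,0.083,8]]]'

```text
time: 38.5
tool_pos: [0.4992, -0.2802, 0.1594]
tool_rot: [0.707, -0.707, -0.004, 0.01]
contact_force: [-8.5, -3.8, -3.4]
gripper_width: 0.137
```

Emit:
carry_out --rows '[[[0,0,0,0.043,0,0.082,8],[0,0,0,0.045,0,0.08,8],[0,0,0,0.048,0,0.079,8],[0,0,0,0.051,0,0.077,8],[0,0,0,0.054,0,0.075,8]]]'

```text
time: 39.0
tool_pos: [0.5076, -0.2802, 0.175]
tool_rot: [0.708, -0.707, -0.002, 0.011]
contact_force: [-15.9, -2.8, 4.2]
gripper_width: 0.14
```

Emit:
carry_out --rows '[[[0,0,0,0,0,0,8],[0,0,0,0,0,0,8]]]'

```text
time: 39.2
tool_pos: [0.5081, -0.2802, 0.1759]
tool_rot: [0.707, -0.707, -0.003, 0.011]
contact_force: [-14.2, -1.3, 4.3]
gripper_width: 0.143
```

Run:
```python
from h import *
im=snap('scene','28');crop('pics/scene28.png',0,100,200,145,4,'pics/c28.png')
im=snap('side','28');crop('pics/side28.png',200,60,150,120,5,'pics/c28s.png')
```

```text
39.2 [ 0.5081 -0.2802  0.1759] [ 0.7075 -0.7066 -0.003   0.0109] [-14.2  -1.3   4.3] 12.1
39.25 [ 0.5081 -0.2802  0.176 ] [ 0.7075 -0.7066 -0.0031  0.0109] [-14.2  -1.3   3.4] 11.8
```

View pics/c28.png

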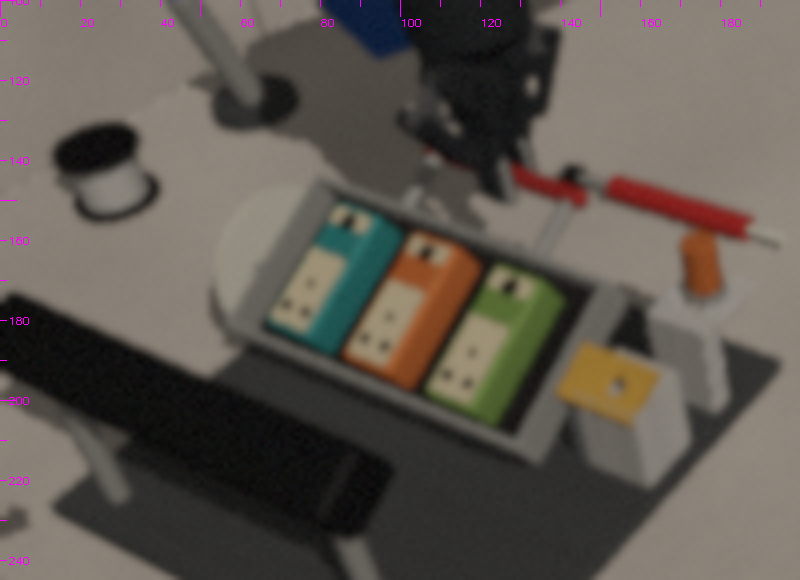

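View pics/c28s.png

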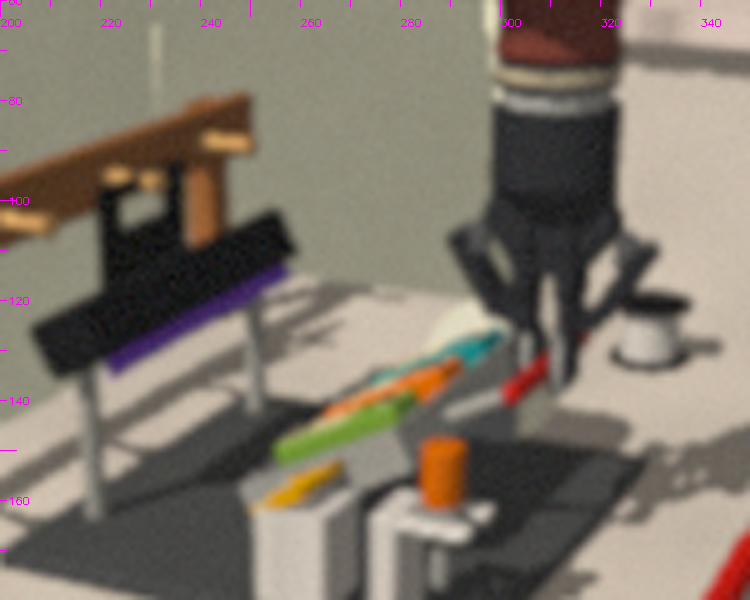

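Emit:
carry_out --rows '[[[0,0,0,0.035,0,0.045,8],[0,0,0,0.035,0,0.045,8],[0,0,0,0,0,0,8],[0,0,0,0,0,0,8],[0,0,0,0,0,0,8]]]'

```text
time: 39.8
tool_pos: [0.5103, -0.2801, 0.179]
tool_rot: [0.708, -0.707, -0.002, 0.012]
contact_force: [-14.8, -2.5, 3.3]
gripper_width: 0.138
```

Run:
```python
from h import *
im=snap('side','29');crop('pics/side29.png',230,100,110,80,7,'pics/c29s.png')
S=cam('side');C=cam('scene')
q=(.5961,-.2802);y=.0187
def tp(l,t):
    # l rel pivot (x,y,z)
    x=l[0]*np.cos(t)+l[2]*np.sin(t); z=-l[0]*np.sin(t)+l[2]*np.cos(t)
    c,s=np.cos(y),np.sin(y); return [q[0]+c*x-s*l[1],q[1]+s*x+c*l[1],.06+z]
for t in (26,28,30,32,34):
    r=np.radians(t)
    print(t,[w2pix(S,tp(l,r)).round(1).tolist() for l in ((-.105,.067,.012),(.058,.121,.027),(-.058,.121,.027))],[w2pix(C,tp(l,r)).round(1).tolist() for l in ((-.105,.067,.012),(.058,.121,.027),(-.058,.121,.027),(.058,-.121,.027))])
snap('scene','29');crop('pics/scene29.png',0,110,200,130,4,'pics/c29.png')
```

```text
39.8 [ 0.5103 -0.2801  0.179 ] [ 0.7076 -0.7065 -0.0024  0.0116] [-14.8  -2.5   3.3] 11.7
26 [[301.9, 140.4], [247.6, 156.5], [278.9, 146.1]] [[147.1, 150.3], [129.0, 211.7], [152.8, 169.6], [55.5, 180.3]]
28 [[301.3, 139.3], [247.6, 157.2], [278.4, 145.6]] [[146.4, 149.7], [129.2, 212.4], [152.3, 169.6], [55.8, 181.0]]
30 [[300.7, 138.2], [247.7, 157.8], [277.8, 145.1]] [[145.6, 149.2], [129.4, 213.0], [151.7, 169.6], [56.2, 181.6]]
32 [[300.0, 137.2], [247.7, 158.5], [277.2, 144.6]] [[144.9, 148.8], [129.7, 213.6], [151.2, 169.6], [56.5, 182.2]]
34 [[299.3, 136.1], [247.9, 159.2], [276.6, 144.1]] [[144.1, 148.4], [130.0, 214.2], [150.6, 169.7], [56.9, 182.7]]
39.85 [ 0.5103 -0.2801  0.179 ] [ 0.7076 -0.7065 -0.0024  0.0116] [-14.3  -2.2   3.7] 11.8
```

View pics/c29s.png

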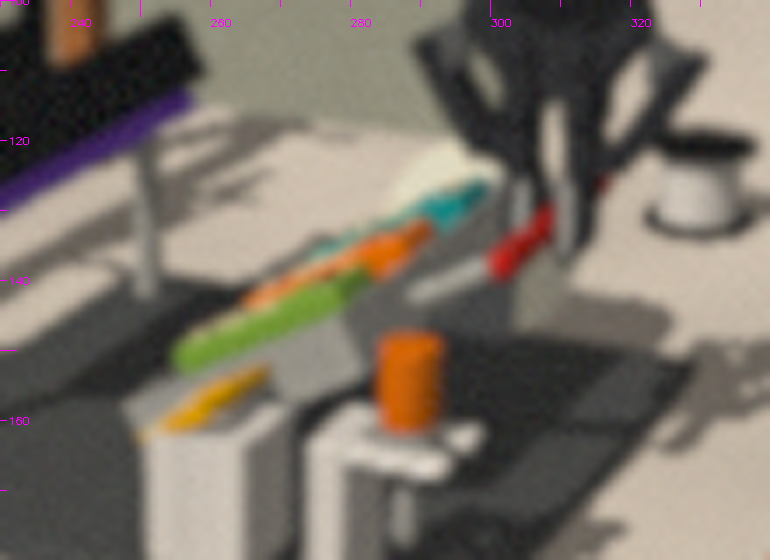

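View pics/c29.png

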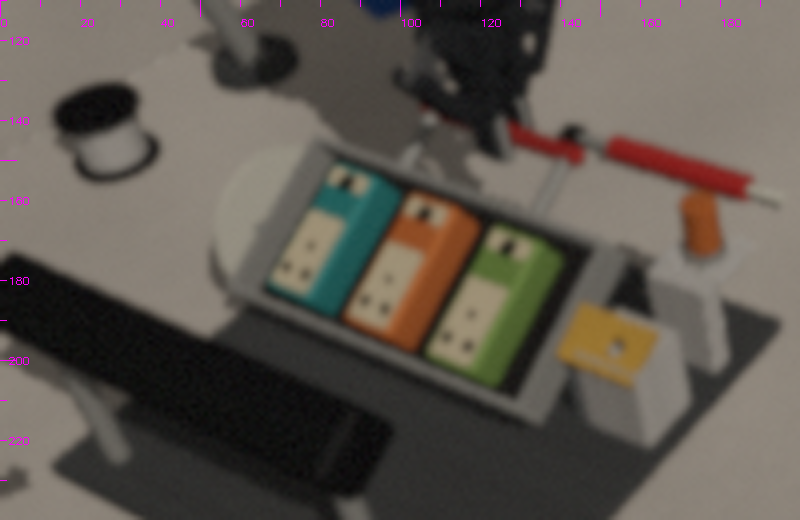

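Emit:
carry_out --rows '[[[0,0,0,0.03,0,0.035,8],[0,0,0,0,0,0,8],[0,0,0,0,0,0,8],[0,0,0,0,0,0,8],[0,0,0,0,0,0,8]]]'

```text
time: 40.4
tool_pos: [0.5116, -0.2801, 0.181]
tool_rot: [0.708, -0.707, -0.002, 0.011]
contact_force: [-16.8, -0.1, 5.8]
gripper_width: 0.138
```

Emit:
carry_out --rows '[[[0,0,0,0,0,0,8],[0,0,0,0,0,0,8],[0,0,0,0,0,0,8],[0,0,0,0,0,0,8],[0,0,0,0,0,0,8]]]'

```text
time: 40.9
tool_pos: [0.5116, -0.2801, 0.181]
tool_rot: [0.708, -0.706, -0.002, 0.011]
contact_force: [-16.7, -0.4, 5.4]
gripper_width: 0.136
```

Emit:
carry_out --rows '[[[0,0,0,0,0,0,8],[0,0,0,0,0,0,8],[0,0,0,0,0,0,8],[0,0,0,0,0,0,8],[0,0,0,0,0,0,8]]]'

```text
time: 41.4
tool_pos: [0.5116, -0.2801, 0.181]
tool_rot: [0.708, -0.706, -0.002, 0.011]
contact_force: [-16.1, -1.2, 5.9]
gripper_width: 0.14
```

Emit:
carry_out --rows '[[[0,0,0,0,0,0,8],[0,0,0,0,0,0,8],[0,0,0,0,0,0,8],[0,0,0,0,0,0,8],[0,0,0,0,0,0,8]]]'

```text
time: 41.9
tool_pos: [0.5116, -0.2801, 0.181]
tool_rot: [0.708, -0.706, -0.002, 0.011]
contact_force: [-16.8, -1.0, 5.4]
gripper_width: 0.137
```

Emit:
carry_out --rows '[[[0,0,0,0,0,0,8],[0,0,0,0,0,0,8],[0,0,0,0,0,0,8],[0,0,0,0,0,0,8],[0,0,0,0,0,0,8]]]'

```text
time: 42.4
tool_pos: [0.5116, -0.2801, 0.1811]
tool_rot: [0.708, -0.707, -0.002, 0.011]
contact_force: [-16.6, -0.7, 5.8]
gripper_width: 0.137
```

Emit:
carry_out --rows '[[[0,0,0,0,0,0,8],[0,0,0,0,0,0,8],[0,0,0,0,0,0,8],[0,0,0,0,0,0,8],[0,0,0,0,0,0,8]]]'

```text
time: 42.9
tool_pos: [0.5116, -0.2801, 0.1811]
tool_rot: [0.708, -0.707, -0.002, 0.011]
contact_force: [-16.9, 0.2, 5.2]
gripper_width: 0.139
```

Emit:
carry_out --rows '[[[0,0,0,0,0,0,8],[0,0,0,0,0,0,8],[0,0,0,0,0,0,8],[0,0,0,0,0,0,8],[0,0,0,0,0,0,8]]]'

```text
time: 43.4
tool_pos: [0.5116, -0.2801, 0.1811]
tool_rot: [0.708, -0.707, -0.002, 0.011]
contact_force: [-17.3, -1.0, 5.4]
gripper_width: 0.139
```

Emit:
carry_out --rows '[[[0,0,0,0,0,0,8],[0,0,0,0,0,0,8],[0,0,0,0,0,0,8],[0,0,0,0,0,0,8],[0,0,0,0,0,0,8]]]'

```text
time: 43.9
tool_pos: [0.5117, -0.2801, 0.1811]
tool_rot: [0.708, -0.707, -0.002, 0.011]
contact_force: [-16.4, -1.1, 6.0]
gripper_width: 0.143
```

Emit:
carry_out --rows '[[[0,0,0,0,0,0,8],[0,0,0,0,0,0,8],[0,0,0,0,0,0,8],[0,0,0,0,0,0,8],[0,0,0,0,0,0,8]]]'

```text
time: 44.4
tool_pos: [0.5116, -0.2801, 0.1811]
tool_rot: [0.708, -0.707, -0.002, 0.011]
contact_force: [-15.9, -0.8, 6.9]
gripper_width: 0.144
```

Emit:
carry_out --rows '[[[0,0,0,0,0,0,8],[0,0,0,0,0,0,8],[0,0,0,0,0,0,8],[0,0,0,0,0,0,8],[0,0,0,0,0,0,8]]]'

```text
time: 44.9
tool_pos: [0.5116, -0.2801, 0.181]
tool_rot: [0.708, -0.707, -0.002, 0.011]
contact_force: [-16.7, -1.3, 5.5]
gripper_width: 0.139
```

Run:
```python
from h import *
snap('scene','30');crop('pics/scene30.png',0,110,200,130,4,'pics/c30.png')
snap('side','30');crop('pics/side30.png',230,100,110,80,7,'pics/c30s.png')
```

```text
44.9 [ 0.5116 -0.2801  0.181 ] [ 0.7076 -0.7065 -0.0025  0.0115] [-16.7  -1.3   5.5] 11.8
44.95 [ 0.5116 -0.2801  0.1811] [ 0.7076 -0.7065 -0.0024  0.0114] [-16.5  -0.7   5.6] 11.6
```

View pics/scene30b.png

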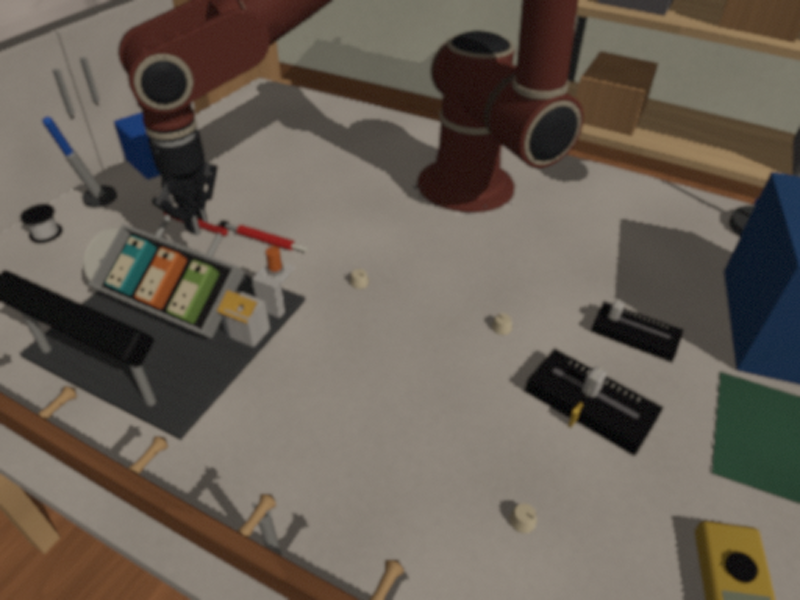

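View pics/c30s.png

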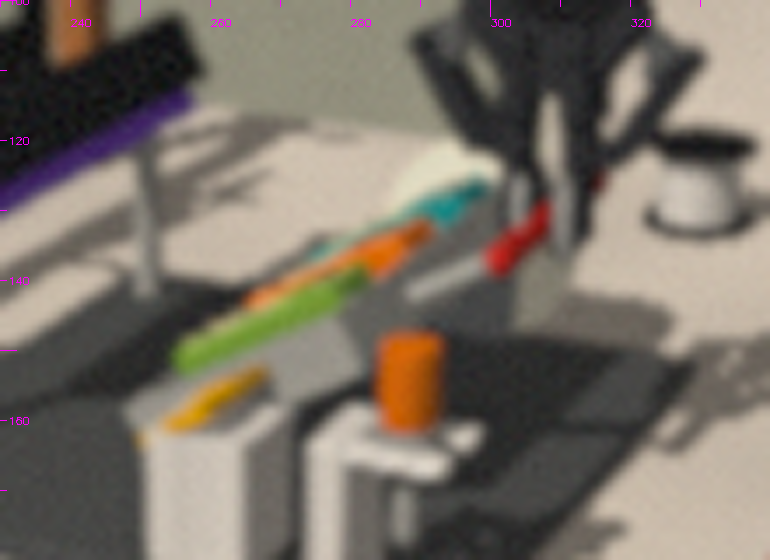

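Run:
```python
from h import *
crop('pics/scene30.png',50,125,120,100,6,'pics/c30.png')
C=cam('scene');q=(.5961,-.2802);y=.0187
def tp(l,t):
    x=l[0]*np.cos(t)+l[2]*np.sin(t); z=-l[0]*np.sin(t)+l[2]*np.cos(t)
    c,s=np.cos(y),np.sin(y); return [q[0]+c*x-s*l[1],q[1]+s*x+c*l[1],.06+z]
for t in (0,26,30,34):
    r=np.radians(t); print(t,[w2pix(C,tp(l,r)).round(1).tolist() for l in ((-.058,-.121,.027),(.058,-.121,.027),(-.058,.121,.027),(.058,.121,.027),(.053,.116,.027))])
```

```text
0 [[86.6, 146.1], [53.7, 170.6], [158.6, 172.6], [128.2, 201.6], [127.9, 199.5]]
26 [[79.5, 142.8], [55.5, 180.3], [152.8, 169.6], [129.0, 211.7], [128.4, 209.2]]
30 [[78.3, 142.6], [56.2, 181.6], [151.7, 169.6], [129.4, 213.0], [128.7, 210.4]]
34 [[77.0, 142.6], [56.9, 182.7], [150.6, 169.7], [130.0, 214.2], [129.2, 211.5]]
```

View pics/c30.png

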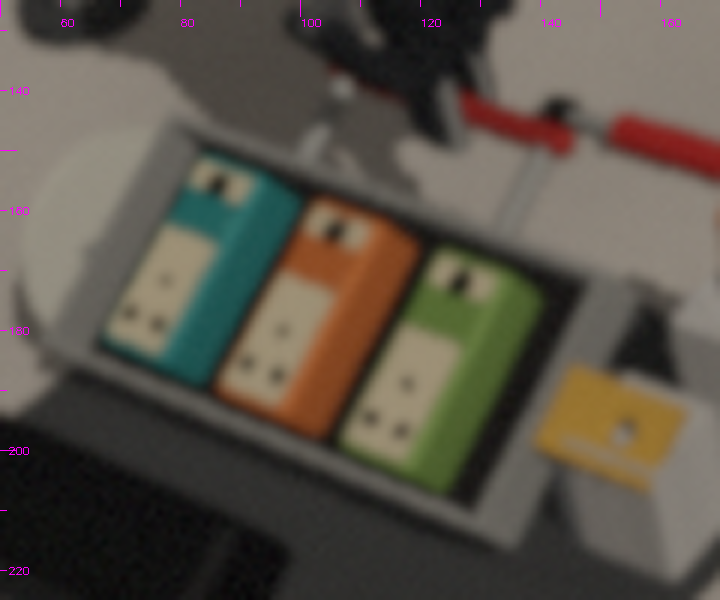

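Emit:
carry_out --rows '[[[0,0,0,-0.03,0,-0.035,8],[0,0,0,-0.035,0,-0.045,8],[0,0,0,-0.035,0,-0.045,8],[0,0,0,-0.054,0,-0.075,8],[0,0,0,-0.051,0,-0.077,8]]]'

```text
time: 45.5
tool_pos: [0.5062, -0.2802, 0.1737]
tool_rot: [0.707, -0.707, -0.005, 0.008]
contact_force: [-14.1, 4.2, 18.4]
gripper_width: 0.137
```

Emit:
carry_out --rows '[[[0,0,0,-0.048,0,-0.079,8],[0,0,0,-0.045,0,-0.08,8],[0,0,0,-0.043,0,-0.082,8],[0,0,0,-0.04,0,-0.083,8],[0,0,0,-0.037,0,-0.085,8]]]'

```text
time: 46.0
tool_pos: [0.4977, -0.2803, 0.1564]
tool_rot: [0.707, -0.707, -0.006, 0.008]
contact_force: [-11.5, 1.5, 11.6]
gripper_width: 0.141
```

Emit:
carry_out --rows '[[[0,0,0,-0.034,0,-0.086,8],[0,0,0,-0.031,0,-0.087,8],[0,0,0,-0.028,0,-0.088,8],[0,0,0,-0.025,0,-0.089,8],[0,0,0,-0.022,0,-0.09,8]]]'

```text
time: 46.5
tool_pos: [0.4922, -0.2804, 0.1384]
tool_rot: [-0.707, 0.707, 0.006, -0.008]
contact_force: [-8.4, 0.3, 5.8]
gripper_width: 0.145
```

Emit:
carry_out --rows '[[[0,0,0,-0.018,0,-0.09,8],[0,0,0,-0.015,0,-0.091,8],[0,0,0,-0.012,0,-0.091,8],[0,0,0,0,0,0,8],[0,0,0,0,0,0,8]]]'

```text
time: 47.0
tool_pos: [0.4903, -0.2804, 0.1264]
tool_rot: [-0.707, 0.707, 0.006, -0.008]
contact_force: [-8.0, -1.5, 3.3]
gripper_width: 0.143
```

Emit:
carry_out --rows '[[[0,0,0,0,0,-0.05,8],[0,0,0,0,0,0,8],[0,0,0,0,0,0,8]]]'

```text
time: 47.3
tool_pos: [0.4904, -0.2805, 0.126]
tool_rot: [0.707, -0.707, -0.005, 0.008]
contact_force: [-14.0, 2.2, 13.7]
gripper_width: 0.141
```

Firmly on its stop (13.7 N up, no motion). Release and lift.

Emit:
carry_out --rows '[[[0,0,0,0,0,0.05,8],[0,0,0,0,0,0,25],[0,0,0,0,0,0,42],[0,0,0,0,0,0,42],[0,0,0,0,0,0,42]]]'

```text
time: 47.8
tool_pos: [0.4917, -0.2799, 0.126]
tool_rot: [0.707, -0.707, -0.007, 0.007]
contact_force: [-0.7, -0.3, 0.0]
gripper_width: 0.496
```

Emit:
carry_out --rows '[[[0,0,0,0,0,0.5,42],[0,0,0,0,0,1,42],[0,0,0,0,0,1,42],[0,0,0,0,0,0.7,42],[0,0,0,0,0,0,42]]]'

```text
time: 48.3
tool_pos: [0.4935, -0.2814, 0.2601]
tool_rot: [-0.705, 0.709, 0.01, -0.004]
contact_force: [0.2, -0.9, 0.5]
gripper_width: 0.49
```

Run:
```python
from h import *
snap('wrist','31');C=wcam('31')
snap('side','31');crop('pics/side31.png',220,90,130,110,6,'pics/c31s.png')
```

```text
48.3 [ 0.4935 -0.2814  0.2601] [-0.7049  0.7093  0.01   -0.004 ] [ 0.2 -0.9  0.5] 41.7
48.35 [ 0.4926 -0.2807  0.2571] [-0.7058  0.7083  0.0087 -0.0053] [0.7 0.  0.2] 42.1
```

View pics/wrist31b.png

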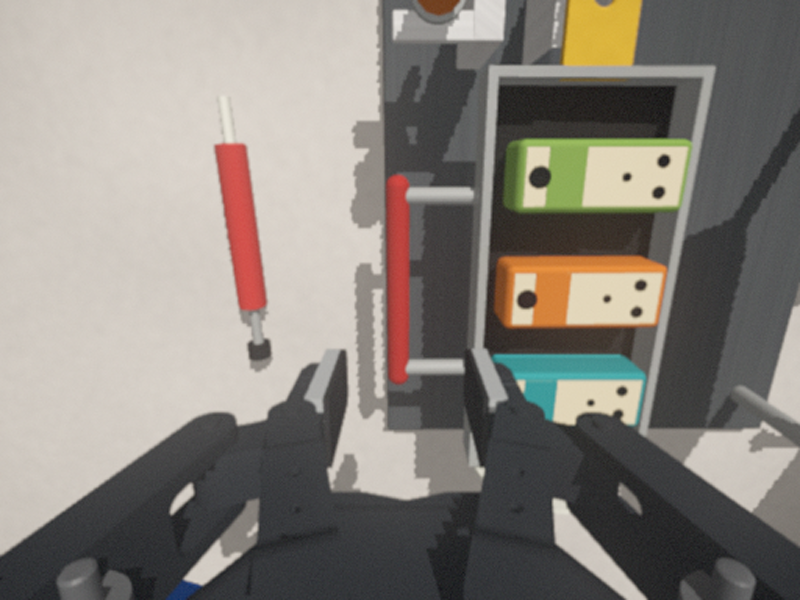

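View pics/c31s.png

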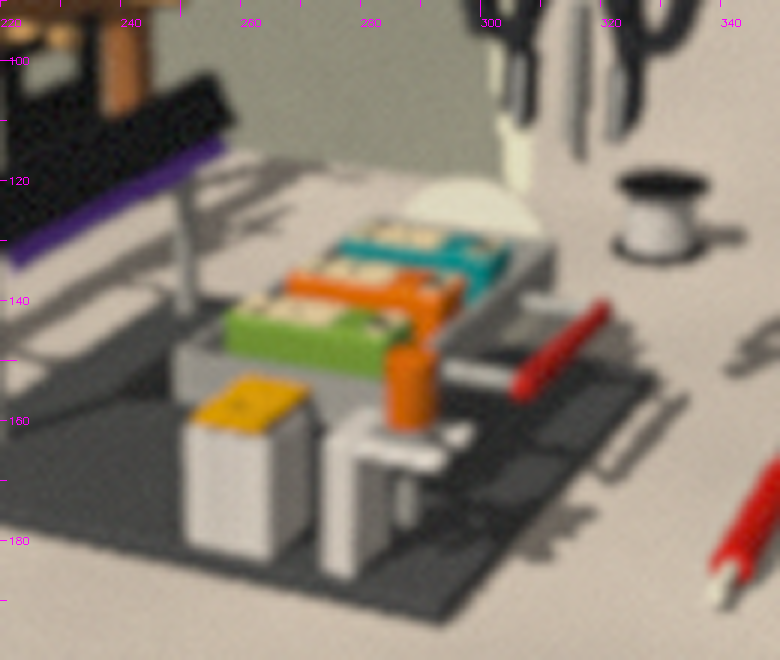

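Emit:
carry_out --rows '[[[0,0,0,-0.3,1,0,45],[0,0,0,-0.37,1,0,45],[0,0,0,0,1,0,45],[0,0,0,0,1,0,45],[0,0,0,0,1,0,45]]]'

```text
time: 48.9
tool_pos: [0.4633, -0.0782, 0.2515]
tool_rot: [0.708, -0.707, -0.006, 0.008]
contact_force: [1.8, 0.1, 0.0]
gripper_width: 0.525
```

Emit:
carry_out --rows '[[[0,0,0,0,1,0,45],[0,0,0,0,1,0,45],[0,0,-1,0,1,0,45],[0,0,-1,0,1,0,45],[0,0,-1,0,1,0,45]]]'

```text
time: 49.4
tool_pos: [0.4633, 0.1216, 0.2516]
tool_rot: [-0.704, 0.704, -0.069, 0.067]
contact_force: [0.9, 0.1, 0.2]
gripper_width: 0.527
```

Emit:
carry_out --rows '[[[0,0,-0.2,0,1,0,45],[0,0,0,0,1,0,45],[0,0,0,0,1,0,45],[0,0,0,0,1,0,45],[0,0,0,0,1,0,45]]]'

```text
time: 49.9
tool_pos: [0.4634, 0.3214, 0.2513]
tool_rot: [-0.703, 0.704, -0.073, 0.071]
contact_force: [0.5, 0.3, 0.1]
gripper_width: 0.529
```

Emit:
carry_out --rows '[[[0,0,0,0,1,0,45],[0,0,0,0,0.8,0,45],[0,0,0,0,0,-0.7,45],[0,0,0,0,0,-0.7,45],[0,0,0,0,0,-0.7,45]]]'

```text
time: 50.4
tool_pos: [0.4633, 0.3918, 0.1664]
tool_rot: [-0.703, 0.704, -0.073, 0.071]
contact_force: [-0.3, 0.7, -0.8]
gripper_width: 0.525
```

Emit:
carry_out --rows '[[[0,0,0,0,0,-0.6,45],[0,0,0,0,0,0,45],[0,0,0,0,0,0,45],[0,0,0,0,0,0,45]]]'

```text
time: 50.8
tool_pos: [0.4651, 0.3924, 0.1471]
tool_rot: [0.704, -0.703, 0.071, -0.072]
contact_force: [0.4, -0.9, 0.0]
gripper_width: 0.53
```

Run:
```python
from h import *
snap('wrist','32')
```

```text
50.8 [0.4651 0.3924 0.1471] [ 0.7038 -0.703   0.0715 -0.0724] [ 0.4 -0.9  0. ] 45.1
```

View pics/wrist32b.png

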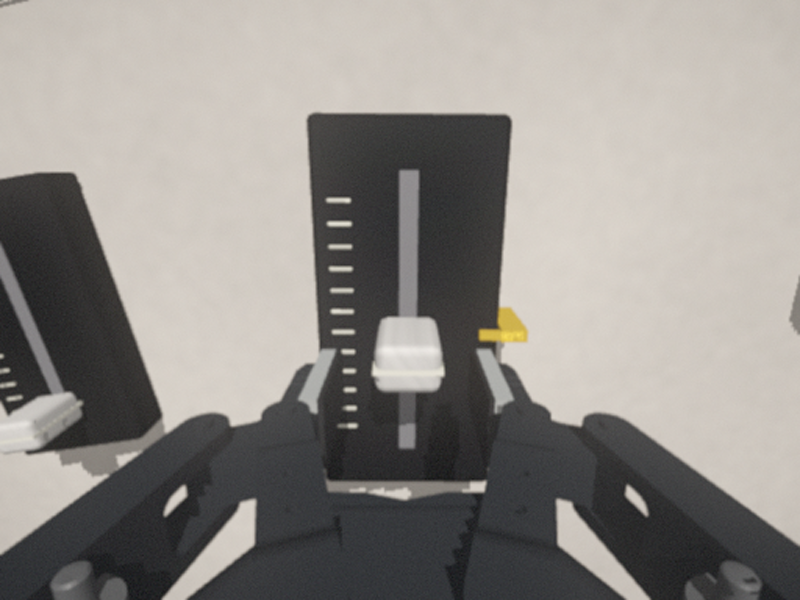

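Emit:
carry_out --rows '[[[0,0,0,0.02,0,-0.5,45],[0,0,0,0,0,-0.38,45],[0,0,0,0,0,0,45],[0,0,0,0,0,0,15],[0,0,0,0,0,0,15]]]'

```text
time: 51.35
tool_pos: [0.4659, 0.3922, 0.1115]
tool_rot: [0.704, -0.703, 0.072, -0.072]
contact_force: [0.6, 0.3, -1.2]
gripper_width: 0.293
```

Emit:
carry_out --rows '[[[0,0,0,0,0,0,15],[0,0,0,0,0,0,15],[0,0,0,-0.05,-0.24,0,15],[0,0,0,-0.05,-0.24,0,15],[0,0,0,-0.05,-0.24,0,15]]]'

```text
time: 51.85
tool_pos: [0.4596, 0.3627, 0.1114]
tool_rot: [0.704, -0.703, 0.072, -0.072]
contact_force: [1.8, 1.5, 1.2]
gripper_width: 0.296
```

Emit:
carry_out --rows '[[[0,0,0,-0.05,-0.24,0,15],[0,0,0,-0.05,-0.22,0,15],[0,0,0,0,0,0,15],[0,0,0,0,0,0,15]]]'

```text
time: 52.25
tool_pos: [0.4557, 0.3444, 0.1114]
tool_rot: [-0.703, 0.703, -0.072, 0.072]
contact_force: [0.8, -0.1, 5.2]
gripper_width: 0.294
```

Emit:
carry_out --rows '[[[0,0,0,-0.005,-0.03,0,15],[0,0,0,-0.005,-0.02,0,15],[0,0,0,0,0,0,15]]]'

```text
time: 52.55
tool_pos: [0.4556, 0.344, 0.1114]
tool_rot: [0.705, -0.702, 0.071, -0.073]
contact_force: [2.4, 5.8, 3.3]
gripper_width: 0.296
```

Emit:
carry_out --rows '[[[0,0,0,-0.005,-0.03,0,15],[0,0,0,-0.005,-0.02,0,15],[0,0,0,0,0,0,15]]]'

```text
time: 52.85
tool_pos: [0.4555, 0.3436, 0.1115]
tool_rot: [0.706, -0.701, 0.071, -0.073]
contact_force: [3.6, 12.8, -2.2]
gripper_width: 0.293
```

Stop reached (12.8 N, no more travel). Relax, release, and inspect.

Emit:
carry_out --rows '[[[0,0,0,0.005,0.03,0,15],[0,0,0,0,0,0,30],[0,0,0,0,0,0,45],[0,0,0,0,0,0,45],[0,0,0,0,0,0.6,45]]]'

```text
time: 53.35
tool_pos: [0.452, 0.3401, 0.1304]
tool_rot: [-0.701, 0.706, -0.075, 0.069]
contact_force: [0.3, -0.5, -0.4]
gripper_width: 0.526
```

Emit:
carry_out --rows '[[[0,0,0,-0.1,-0.3,1,45],[0,0,0,-0.1,-0.3,1,45],[0,0,0,0,-0.3,1,45],[0,0,0,0,-0.3,0.8,45],[0,0,0,0,0,0,45]]]'

```text
time: 53.85
tool_pos: [0.4486, 0.2937, 0.2927]
tool_rot: [0.705, -0.702, 0.069, -0.075]
contact_force: [1.1, 0.5, 0.5]
gripper_width: 0.527
```

Emit:
carry_out --rows '[[[0,0,0,0,0,0,45],[0,0,0,0,0,0,45]]]'

```text
time: 54.05
tool_pos: [0.446, 0.2937, 0.2845]
tool_rot: [-0.703, 0.704, -0.073, 0.071]
contact_force: [-1.0, 0.1, -0.4]
gripper_width: 0.531
```

Run:
```python
from h import *
snap('wrist','33');snap('scene','33')
crop('pics/wrist33.png',170,50,200,150,4,'pics/c33.png')
```

```text
54.05 [0.446  0.2937 0.2845] [-0.7027  0.7041 -0.0731  0.0708] [-1.   0.1 -0.4] 45.1
54.1 [0.4459 0.2937 0.2842] [-0.7027  0.7042 -0.0731  0.0706] [-0.6  0.4 -0.1] 44.4
```

View pics/c33.png

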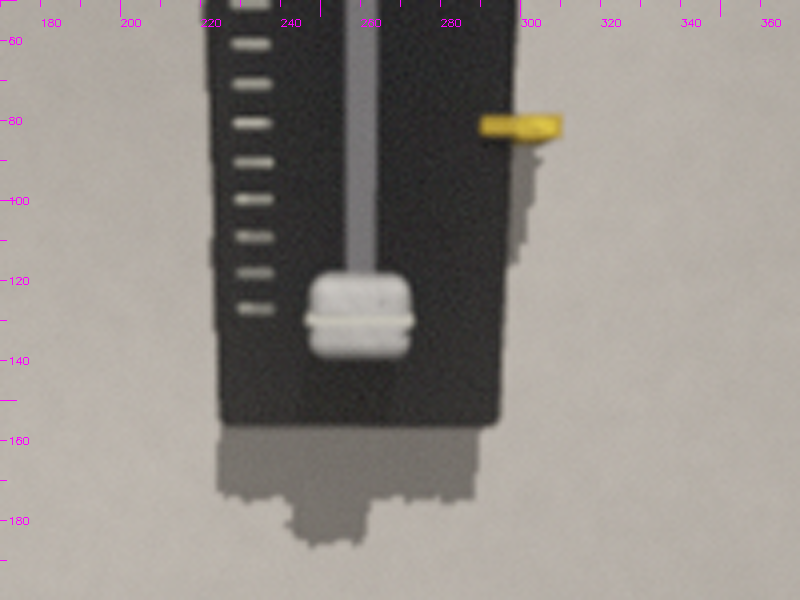

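View pics/scene33b.png

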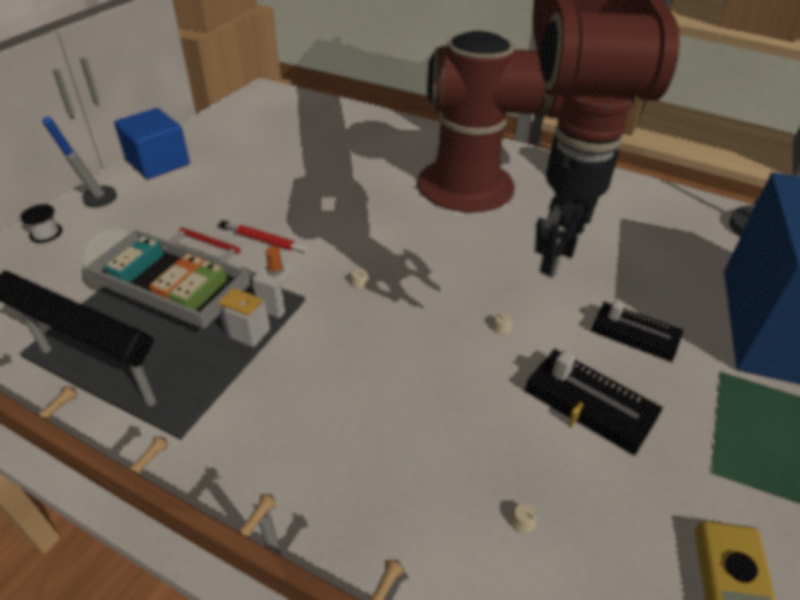

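Run:
```python
from h import *
crop('pics/scene33.png',50,140,130,80,6,'pics/c34.png')
snap('side','33');crop('pics/side33.png',220,110,130,80,6,'pics/c34s.png')
C=wcam('33'); q=np.array([.4666,.3929]);y=-.207;c,s=np.cos(y),np.sin(y)
def loc(P): d=np.array(P)[:2]-q; return np.round([c*d[0]+s*d[1],-s*d[0]+c*d[1]],4)
print(loc(pix2w(C,258,119,.07)),loc(pix2w(C,258,129.7,.07)),loc(pix2w(C,258,139,.07)),loc(pix2w(C,232,126.7,.03)))
```

```text
54.15 [0.446  0.2938 0.2843] [-0.7027  0.7042 -0.0731  0.0706] [ 0.  -0.4 -0.3] 44.7
[-0.0015 -0.0427] [-0.0015 -0.0533] [-0.0015 -0.0627] [-0.0319 -0.0533]
```

View pics/c34.png

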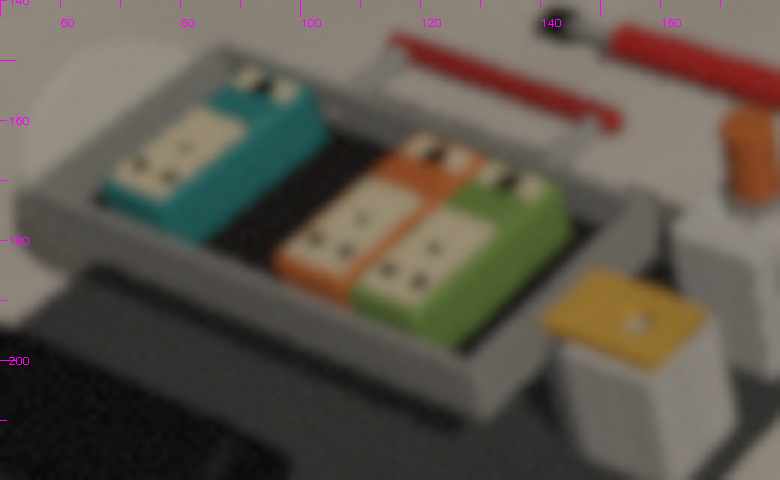

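View pics/c34s.png

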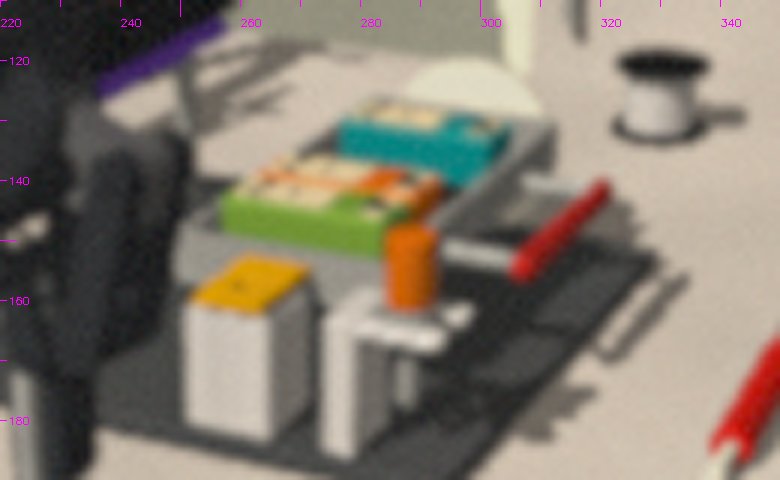

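Emit:
carry_out --rows '[[[0,0,0,0.2,-1,0,45],[0,0,0,0.3,-1,0,45],[0,0,0,0.3,-1,0,45],[0,0,0,0.3,-1,0,45],[0,0,0,0.3,-1,0,45]]]'

```text
time: 54.7
tool_pos: [0.5027, 0.0926, 0.2855]
tool_rot: [-0.703, 0.704, -0.072, 0.071]
contact_force: [0.1, 1.1, 0.1]
gripper_width: 0.529
```

Emit:
carry_out --rows '[[[0,0,0,0.3,-1,0,45],[0,0,0,0.3,-1,0,45],[0,0,0,0.3,-1,0,45],[0,0,0,0.3,-1,0,45],[0,0,0,0.3,-1,0,45]]]'

```text
time: 55.2
tool_pos: [0.5628, -0.1074, 0.2854]
tool_rot: [0.704, -0.703, 0.073, -0.071]
contact_force: [0.7, 0.9, -0.5]
gripper_width: 0.527
```

Emit:
carry_out --rows '[[[0,0,0,0.3,-1,0,45],[0,0,0,0.3,-1,0,45],[0,0,0,0,0,0,45],[0,0,0,0,0,0,45]]]'

```text
time: 55.6
tool_pos: [0.5865, -0.1863, 0.2851]
tool_rot: [0.704, -0.703, 0.073, -0.071]
contact_force: [0.1, -0.0, -0.5]
gripper_width: 0.529
```

Run:
```python
from h import *
snap('wrist','35')
```

```text
55.6 [ 0.5865 -0.1863  0.2851] [ 0.7039 -0.7029  0.0733 -0.0715] [ 0.1 -0.  -0.5] 45.0
```

View pics/wrist35b.png

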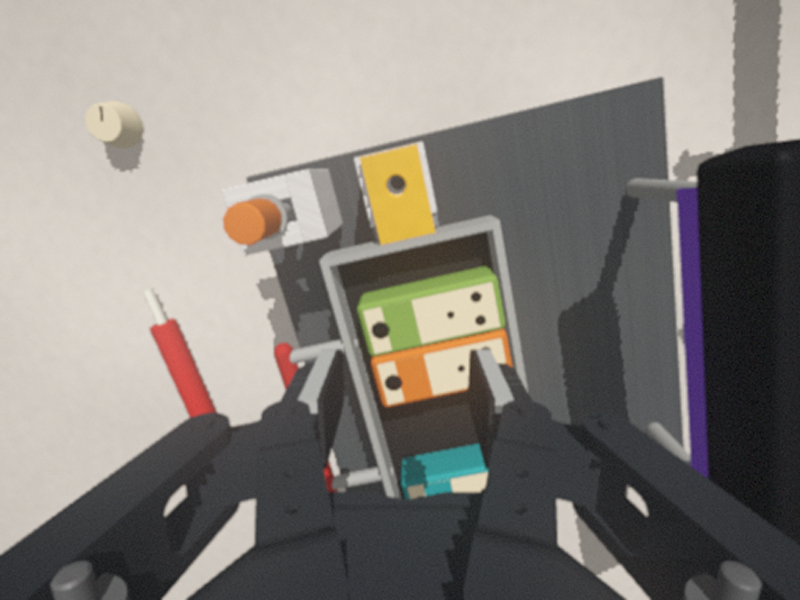

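```bash
python3 -c "
from plant import *
print(job_done())"
```

```text
the job is handed in; nothing more can be done
None
```

The job is done and handed in at about 56 s of the 210 s allowed; `job_done` gives no verdict.

**What I did**
- I laid all three enclosures flat and printed side up in the tray, with the locking pin still in.
- I drew the pin and left it hanging in the notch, then slid the fader to the yellow clip. The images showed the grip within about 0.5 mm of it.
- I lifted the handle to a tilt of roughly 30–33°, judged from the arm's travel, and images of the tray agreed to within a few degrees. I held it there for about 4.5 s without touching the fader.
- I lowered the tray until it pressed on its stop (13.7 N up, no further motion) and pushed the fader against its off end (12.8 N, no further travel).

**Last checks**
- **Tray:** it was level, as at the start.
- **Enclosures:** all three were lying flat in the tray. After the tray was back level, the orange one was knocked about 3 cm sideways while the arm was elsewhere. It lay flat against the green one, so I left it there.
- **Pin and fader:** the pin was in the notch and the fader at its off end.
- **Caps and pump:** I never touched them, and they looked unmoved in the images.
- **Robot:** the gripper was raised and touching nothing.

No check failed. My estimates of the tilt differed by about 1.5°, and all of them were well under 40°.

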